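Lay out the clamping board for a dry fit

ROBOT

A 6-joint arm with a two-finger parallel gripper is mounted at the origin on the work surface. World frame = base frame: x ahead of the robot, y to its left, z up, the work surface at z = 0. Lengths are in m, angles in degrees, forces in N, time in s.
With the tool pointing down it reaches from about 0.375 to 0.9 m from the base axis. Payload 3.1 kg.
Tool frame: the origin (TCP) lies between the finger pads; the fingertips stand 11 mm ahead of it and the grasp point (between the pads) lies 8 mm behind it; z points along the fingers, y is the line along which they close (so a half turn about z gives the same grasp; the last joint's range is limited). The gripper opens to 87 mm and grips with 3 to 60 N. Pads are 19 mm wide; open, the fingers measure 117 mm over their backs; the gripper's body (75 mm by 190 mm) begins 51 mm behind the grasp point.
Start: joints at [56.809, 30.224, 82.088, -0, 67.689, -10.227], TCP at [0.244, 0.575, 0.234] pointing down, gripper open.
Joint ranges: [-176.69, 176.69], [-43.24, 126.21], [12.49, 139.97], [-82, 262], [0, 151.66], [-163.58, 163.58]. Speed limits (degrees/s): [159.86, 159.86, 180, 180, 180, 180].

INTERFACE

Orientations are given as [roll, pitch, yaw] about the fixed x, y, z axes, in that order (R = Rz(yaw) Ry(pitch) Rx(roll)).
In Python, from station import telemetry, optics, env, boxes_of, silhouettes, spot_point gives the robot as it stands. The module is installed in compiled form; this text tells all that it offers.
- The arm moves only by the tool send_rows, never from a script. Its argument "commands" is a list of rows, each a list of 7 numbers: the turn, a rotation vector about the tool's x, y, z in units of 180 degrees (1.0 is 180 degrees), then the shift along the tool's x, y, z in units of 100 mm (1.0 is 100 mm), then the opening, from -1 (shut) to 1 (fully open). A call has 1 to 20 rows; each row is the pose to reach, as a shift and turn from the pose commanded when the call began, along the tool's axes at that moment, turning the shorter way round; what a row does not reach only later rows make up. A row lasts 1/12 s, in which the tool goes at most 41.7 mm and 7.16 degrees, less where a joint would pass 70% of its speed; a pose out of reach is approached as far as the arm can. A call with a number of a shift or a turn outside -1 to 1 is refused whole. A call with a gripper value outside its range is refused whole. The fingers move at their own pace and stop on an object; "grip_force" is the grip in N (left out, the last holds). Time passes only in rows, so rows that repeat a pose let the fingers close. It gives the time, the measured TCP pose, the force, the opening and the grip force at its end, in the units of the state.
- telemetry.sense(): the state, without advancing time (a new reading comes with each control period).
- optics.get_image(name): name is "scene" or "side" or "wrist"; returns a dict with "img" (400x640x3 uint8, blue, green, red), "z_map" (400x640 float32, m along the optical axis (not along the pixel's ray), 0 where there is no reading), "fx", "fy", "cx", "cy" (pixels), "k1" (the pictures are not rectified: a ray, as slopes to the right and down, at radius r is drawn at 1 + k1 r^2 times it, then the intrinsics apply), "position" and "attitude" of the camera in the world; the wrist camera has in their place "hand_eye" (4x4, takes a point from camera to tool coordinates, whose origin is the TCP and whose axes are the flange's). Camera axes: x right, y down, z forward; pixel columns grow to the right and rows downward; lengths in m; the calibration is good to about 2 mm. A picture is of the moment at which its call begins: read the wrist's pose just before it.
- env.hand_in(): hands the job in; it is judged then, once.
Trained networks look in a picture, given as the dict that the camera call returned (one of the last four; its "shot" number tells which), for a name from the list of things; names that differ only in an ending like _2 or _b are one class to them, and where a whole thing is asked for, a point or a joint stands for the part that bears it (a point fixed in the world has none). Each returns a list of dicts, best first, with "confidence" (0 to 1); they miss things now and then, are a little off and sometimes report something else, mostly with a low value. They report only what shows in the picture. A call takes as long as a camera call.
- boxes_of(picture, query): "box" ([left, top, right, bottom] as shares, 0 to 1, of the picture: columns of its width, rows of its height, round what is visible of it).
- silhouettes(picture, query): "region" (400x640 bool, what is visible of it) and "box" ([left, top, right, bottom] as shares, 0 to 1, of the picture: columns of its width, rows of its height, round what is visible of it).
- spot_point(picture, query): "location" ([column, row] as shares, 0 to 1, of the picture: columns of its width, rows of its height: a listed point, or the origin of a listed thing).
The state is a dict: "clock": time; "qpos": joint angles; "qd": joint speeds; "joint_efforts": joint torques, N m; "ee_pos": TCP position; "ee_rot": TCP orientation; "wrist_force": force on the tool from outside, world axes, zero at the start; "moment": the same for the moment, N m; "gripper_width": opening from 0.0 (shut) to 1.0 (fully open); "grasp_force": force on a finger pad.
Only numpy, scipy, OpenCV 4.12 (cv2) and the standard library are available. Lean on these libraries where they do the work, as an engineer would, in place of code of your own. Each camera call takes 0.05 s, during which the arm holds its last target. There are 200 camera calls.

TASK

Lay out the plywood clamping board for a dry fit, everything square with the board: the dark wooden blank flat and centred between the two steel dogs, its long side running from dog to dog; the small pale spacer block crosswise in the middle of the gap between the blank and the round dog; and the aluminium bar, drawn out of its rack over the low lip, lying centred along the board's far edge behind the blank. Stand the steel weight upright on the middle of the blank, and leave the jar and the battery where they are.

Things in the scene. Friction and masses are not known exactly. Their poses are not given: they have to be found in the camera images.
- board: plywood clamping board fixed to the bench, 180 (its x) by 280 (its y) by 12 mm thick. Origin: centre of its underside. Its +x side is the far edge, away from the robot; its yaw is within 0.2 rad. It may be on the left or the right of the robot. The two dogs stand on it.
- round_dog: fixed round steel dog, 20 mm diameter, 30 mm tall, standing on the board's y axis 105 mm to one side of the board's centre (either side). Origin: centre of its foot, on the board's top face.
- square_dog: fixed square steel dog, 22 by 22 by 30 mm tall, standing on the board's y axis 105 mm from the board's centre on the other side from the round dog. Origin: centre of its foot.
- rack: fixed dark steel rack for the bar, 224 (x) by 50 mm, on the other side from the board, yaw within 0.2. Origin: centre of underside. Base 5 mm thick; at its near (-x) end a lip 12 mm above the base; at its far end, x 76 to 106 mm, a tunnel 34 mm wide, roof from 32 to 38 mm up. The bar cannot rise level: tilt its near end up 0.12 rad about its far lower edge, draw it 40 mm or more to -x, then lift.
- bar: loose aluminium slotted extrusion, 200 (its x) by 20 by 20 mm, 0.09 to 0.14 kg. Starts on the rack's base (5 mm up), centred on the rack, along the rack's x, far end under the roof with 7 mm to spare; open at its sides from the lip to the tunnel. Origin: centre of its underside.
- blank: loose dark wooden blank, flat oblong, 55 (its x) by 80 (its y) by 18 mm thick. Origin: centre of its underside. Starts flat on the bench between board and rack, yaw within 0.3 rad.
- block: loose pale wooden spacer block, 50 (its x) by 25 (its y) by 30 mm tall. Origin: centre of its underside. Crosswise on the board means its 50 mm side parallel to the board's x. Starts upright on the bench, yaw within 0.3 rad.
- weight: loose steel weight, 0.3 to 0.52 kg, round: a body 44 mm in diameter and 28 mm high, a neck, and on top a knob 24 mm in diameter from 35 to 50 mm above the underside, to grip. Origin: centre of its underside, z along its axis.
- jar: bystander: closed amber glass jar, 72 mm diameter, 65 mm tall, beyond the work. Origin: centre of its underside.
- battery: bystander: black tool battery with red stripes, 75 by 115 by 58 mm, beyond the work. Origin: centre of its underside.

How it is judged:
By the outcome, as a careful person would: the job done as asked, in the order asked, and still so for the second after the job is handed in, with the robot touching nothing.
It also fails if it takes over 99 s, if anything falls off the work surface, if the arm or the gripper's body presses on something with over 40 N, if the wrist force passes 120 N, or if a joint passes its speed limit or range.

## Working session

There is one attempt and no reset: what is moved stays moved. The work goes in short steps, Python scripts to look and compute and a tool call to move; the robot and the scene stay as the last step left them, time stands still between calls to the robot, and variables do not carry over. Pictures are saved under pics/ and viewed, at most 14 in all, crops included, and the job is handed in when it is done.

Besides the shell and the picture viewer there is one more tool, called by a JSON object that holds its "op" and its "data", one argument or row to a line. send_rows: Moves the arm, as the interface text tells. Shifts and turns lie within -1 to 1; 1 stands for 100 mm of shift or 180 degrees of turn. Its arguments: {"type":"object","properties":{"commands":{"type":"array","items":{"type":"array","items":{"type":"number","minimum":-1,"maximum":1}}},"grip_force":{"type":"number"}},"required":["commands"]}

```bash
mkdir -p pics; ls; cat > h.py <<'E'
import numpy as np, cv2
from scipy.spatial.transform import Rotation as R
from station import telemetry, optics, env, boxes_of, silhouettes, spot_point
def tcp():
    s=telemetry.sense(); T=np.eye(4); T[:3,:3]=R.from_euler('xyz',s['ee_rot'],degrees=True).as_matrix(); T[:3,3]=s['ee_pos']; return T
def camT(p,T=None):
    if 'hand_eye' in p: return T@np.array(p['hand_eye'])
    M=np.eye(4); a=np.array(p['attitude'])
    M[:3,:3]=a if a.shape==(3,3) else R.from_euler('xyz',a,degrees=True).as_matrix()
    M[:3,3]=p['position']; return M
def slopes(p,u,v):
    d=np.stack([(np.asarray(u,float)-p['cx'])/p['fx'],(np.asarray(v,float)-p['cy'])/p['fy']],-1); s=d.copy()
    for _ in range(8): s=d/(1+p['k1']*(s**2).sum(-1,keepdims=True))
    return s
def pts(p,M,mask):
    v,u=np.nonzero(mask&(p['z_map']>0)); s=slopes(p,u,v); z=p['z_map'][v,u][:,None]
    return (np.c_[s*z,z])@M[:3,:3].T+M[:3,3]
def ray_at(p,M,u,v,z):
    s=slopes(p,u,v); d=np.concatenate([s,np.ones_like(s[...,:1])],-1)@M[:3,:3].T
    return M[:3,3]+d*((z-M[2,3])/d[...,2:])
def project(p,M,P):
    c=(np.asarray(P)-M[:3,3])@M[:3,:3]; s=c[:,:2]/c[:,2:]; s=s*(1+p['k1']*(s**2).sum(1,keepdims=True))
    return s*[p['fx'],p['fy']]+[p['cx'],p['cy']]
E
python3 - <<'E'
from h import *
print(telemetry.sense())
for n in ['scene','side','wrist']:
    T=tcp();p=optics.get_image(n);cv2.imwrite(f'pics/{n}0.png',p['img'])
    print(n,{k:v for k,v in p.items() if k not in('img','z_map')})
    M=camT(p,T)
    for q in ['board','round_dog','square_dog','rack','bar','blank','block','weight','jar','battery']:
        r=silhouettes(p,q)
        for d in r[:2]:
            P=pts(p,M,d['region']); 
            if len(P): print(q,round(d['confidence'],2),len(P),np.round(np.median(P,0),3),np.round(np.percentile(P,2,0),3),np.round(np.percentile(P,98,0),3))
E
```

```text
pics
{'clock': 0.0, 'qpos': array([ 5.68079561e+01,  3.02778824e+01,  8.21576844e+01,  6.00226510e-04,
        6.76898968e+01, -1.02265606e+01]), 'qd': array([-0.02887354, -0.00262404, -0.05049603, -0.03389183, -0.11775433,
       -0.09445561]), 'joint_efforts': array([ 9.23877269e-04, -4.40032017e+01, -1.76599556e+01,  6.34270068e-02,
        5.80123113e-02, -1.58114563e-04]), 'ee_pos': array([0.24342026, 0.57486246, 0.23257604]), 'ee_rot': array([-1.79876628e+02, -2.28209065e-02,  1.57034264e+02]), 'wrist_force': array([-0.36578678,  0.17159228,  0.32098848]), 'moment': array([0.01533243, 0.0113527 , 0.00960067]), 'grasp_force': 0.0, 'gripper_width': 1.001794447732529}
scene {'fx': 371.1103307042696, 'fy': 371.1103307042696, 'cx': 316.8623253601372, 'cy': 196.59316600275733, 'k1': 0.007390703690174017, 'position': array([ 1.19806946, -0.36672732,  0.50175681]), 'attitude': array([-123.28683038,   -0.54534058,   59.70929729]), 'shot': 1}
board 0.88 7793 [ 0.571 -0.281  0.012] [ 0.463 -0.403  0.002] [ 0.639 -0.134  0.014]
square_dog 0.7 214 [ 0.559 -0.372  0.036] [ 0.539 -0.382  0.01
[... 1835 characters left out ...]
-0.38   0.014] [ 0.557 -0.356  0.043]
jar 0.61 609 [ 0.761 -0.13   0.042] [ 0.733 -0.178 -0.   ] [ 0.799 -0.115  0.067]
battery 0.66 1309 [0.754 0.193 0.04 ] [0.717 0.107 0.003] [0.797 0.222 0.06 ]
wrist {'fx': 312.1023671705181, 'fy': 312.1023671705181, 'cx': 318.24201578143055, 'cy': 198.98939166076667, 'k1': -0.024393407300084883, 'hand_eye': array([[ 1.52503038e-03, -9.70370896e-01, -2.41615394e-01,
         6.41976180e-02],
       [ 9.99998365e-01,  1.24496957e-03,  1.31177755e-03,
         2.69502112e-04],
       [-9.72106940e-04, -2.41617000e-01,  9.70371208e-01,
        -1.51291831e-01],
       [ 0.00000000e+00,  0.00000000e+00,  0.00000000e+00,
         1.00000000e+00]]), 'shot': 3}
```

```bash
cat > plan.py <<'E'
# plan moves: absolute targets -> rounded relative rows; commanded pose kept in cmd.json
import json,sys,numpy as np
from scipy.spatial.transform import Rotation as R, Slerp
def load():
    try: c=json.load(open('cmd.json')); return np.array(c['p']),R.from_matrix(c['R'])
    except FileNotFoundError: return np.array([.244,.575,.234]),R.from_euler('xyz',[180,0,157.035],degrees=True)
def down(yaw): return R.from_euler('xyz',[180,0,yaw],degrees=True)
def plan(tgts):
    """tgts: list of (xyz, yaw deg or Rotation, opening, extra rows, max mm/row)"""
    p,r=load()
    for t in tgts:
        P,Y,o=np.array(t[0],float),t[1],t[2]; ex=t[3] if len(t)>3 else 1; v=t[4] if len(t)>4 else 40
        Y=Y if isinstance(Y,R) else down(Y)
        d0=P-p; ang0=(r.inv()*Y).magnitude()
        n=max(1,int(np.ceil(np.abs(r.inv().apply(d0)).max()/.098)))
        while True:
            sl=Slerp([0,1],R.concatenate([r,Y])); qp,qr=p,r; out=[]
            for i in range(1,n+1):
                a=i/n; tp=p+d0*a; tr=sl(a)
                rv=np.round((qr.inv()*tr).as_rotvec()/np.pi,4); s=np.round(qr.inv().apply(tp-qp)/.1,3)
                dist=np.linalg.norm(s)*100; ang=np.linalg.norm(rv)*180
                if v<40:
                    k=max(1,int(np.ceil(dist/v)),int(np.ceil(ang/7)))
                    steps=k
                else: k=max(int(np.ceil(dist/40)),int(np.ceil(ang/7)),1); steps=1
                out.append((k,steps,rv,s))
                qp=qp+qr.apply(s*.1); qr=qr*R.from_rotvec(rv*np.pi)
            if max(abs(x[3]).max() for x in out)<=1: break
            n+=1
        for j,(k,steps,rv,s) in enumerate(out):
            row=[float(x)+0 for x in list(rv)+list(s)]+[o]
            print(f"{'slow ramp' if steps>1 else ''} rows={k+(ex if j==n-1 else 0)} {row}")
        print('  -> at',np.round(qp,4),np.round(qr.as_euler('xyz',degrees=True),2))
        p,r=qp,qr
    json.dump(dict(p=p.tolist(),R=r.as_matrix().tolist()),open('cmd.json','w'))
E
python3 - <<'E'
from plan import *
plan([([.50,.25,.25],90,1,2)])
E
```

```text
rows=3 [0.0, 0.0, 0.0745, -0.725, -0.399, -0.032, 1]
 rows=3 [0.0, 0.0, 0.0745, -0.798, -0.219, -0.032, 1]
 rows=3 [0.0, 0.0, 0.0745, -0.827, -0.029, -0.032, 1]
 rows=3 [0.0, 0.0, 0.0744, -0.811, 0.164, -0.032, 1]
 rows=5 [0.0, 0.0, 0.0745, -0.751, 0.347, -0.032, 1]
  -> at [0.5  0.25 0.25] [180.  -0.  90.]
```

View pics/scene0.png

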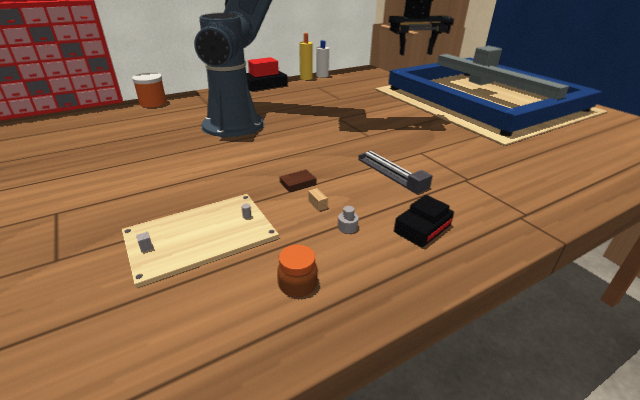

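View pics/side0.png

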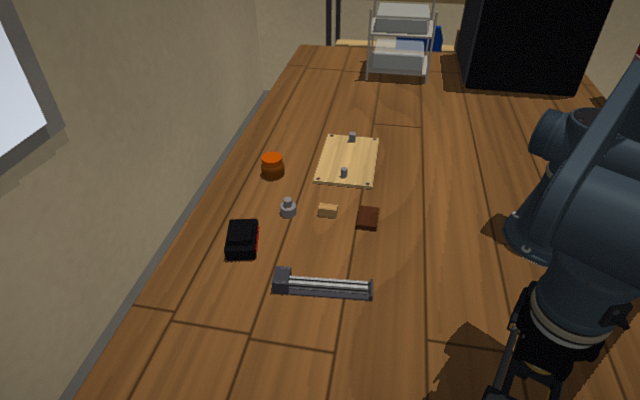

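Scene view: board at left (125–275, 195–280) with the square dog at (145,242) and the round dog at (247,212); blank (298,180), block (318,200), weight (348,220), rack with bar (360–430, 152–190). The side view agrees: round dog nearest the blank/block.

{"op": "send_rows", "data": {
  "commands": [
    [0,0,0.0745,-0.725,-0.399,-0.032,1],
    [0,0,0.0745,-0.725,-0.399,-0.032,1],
    [0,0,0.0745,-0.725,-0.399,-0.032,1]
  ]
}}

```text
clock: 1.9
ee_pos: [0.2986, 0.506, 0.2368]
ee_rot: [-179.9, 0.2, 143.2]
wrist_force: [-0.9, 0.2, 0.1]
gripper_width: 0.999
grasp_force: 0.0
```

{"op": "send_rows", "data": {
  "commands": [
    [0,0,0.0745,-0.798,-0.219,-0.032,1],
    [0,0,0.0745,-0.798,-0.219,-0.032,1],
    [0,0,0.0745,-0.798,-0.219,-0.032,1]
  ]
}}

```text
clock: 2.15
ee_pos: [0.3504, 0.4413, 0.2403]
ee_rot: [180.0, 0.2, 129.8]
wrist_force: [-0.1, 0.0, 0.6]
gripper_width: 0.998
grasp_force: 0.0
```

{"op": "send_rows", "data": {
  "commands": [
    [0,0,0.0745,-0.827,-0.029,-0.032,1],
    [0,0,0.0745,-0.827,-0.029,-0.032,1],
    [0,0,0.0745,-0.827,-0.029,-0.032,1]
  ]
}}

```text
clock: 2.4
ee_pos: [0.4019, 0.3766, 0.2436]
ee_rot: [179.9, 0.2, 116.4]
wrist_force: [-0.1, -0.5, 0.2]
gripper_width: 1.003
grasp_force: 0.0
```

{"op": "send_rows", "data": {
  "commands": [
    [0,0,0.0744,-0.811,0.164,-0.032,1],
    [0,0,0.0744,-0.811,0.164,-0.032,1],
    [0,0,0.0744,-0.811,0.164,-0.032,1]
  ]
}}

```text
clock: 2.65
ee_pos: [0.4535, 0.3118, 0.2469]
ee_rot: [179.8, 0.1, 103.0]
wrist_force: [0.2, 0.5, 0.7]
gripper_width: 0.998
grasp_force: 0.0
```

{"op": "send_rows", "data": {
  "commands": [
    [0,0,0.0745,-0.751,0.347,-0.032,1],
    [0,0,0.0745,-0.751,0.347,-0.032,1],
    [0,0,0.0745,-0.751,0.347,-0.032,1],
    [0,0,0.0745,-0.751,0.347,-0.032,1],
    [0,0,0.0745,-0.751,0.347,-0.032,1]
  ]
}}

```text
clock: 3.07
ee_pos: [0.4992, 0.2511, 0.2493]
ee_rot: [-179.9, -0.0, 90.1]
wrist_force: [-0.0, -0.3, 0.5]
gripper_width: 1.0
grasp_force: 0.0
```

```bash
cat > look.py <<'E'
from h import *; import pickle
TOP=dict(board=.012,round_dog=.042,square_dog=.042,rack=.038,bar=.025,blank=.018,block=.030,weight=.050)
def rect(P):
    (c,wh,a)=cv2.minAreaRect(P[:,:2].astype(np.float32)); return np.round(c,4),np.round(wh,4),round(a,2)
def look(name,qs,cam='wrist'):
    T=tcp();p=optics.get_image(cam);M=camT(p,T);cv2.imwrite(f'pics/{name}.png',p['img']);m={}
    for q in qs:
        for d in silhouettes(p,q)[:2]:
            m.setdefault(q,[]).append((d['confidence'],d['region']))
            P=pts(p,M,d['region'])
            if len(P)<20: continue
            zt=np.percentile(P[:,2],90); t=P[abs(P[:,2]-zt)<.004]
            print(q,round(d['confidence'],2),len(P),'ztop',round(float(zt),4),'topctr',np.round(np.median(t,0),4),'rect',*rect(t))
    pickle.dump((p,M,m),open(f'{name}.pkl','wb')); return p,M,m
E
python3 - <<'E'
from look import *; from plan import *
look('wA',['rack','bar','blank','block','weight','battery'])
plan([([.50,.05,.25],90,1,2),([.50,-.20,.25],90,1,2)])
E
```

```text
rack 0.98 4866 ztop 0.0385 topctr [0.6337 0.2691 0.0382] rect [0.6342 0.2684] [0.0373 0.0504] 4.52
bar 0.91 2583 ztop 0.0261 topctr [0.5329 0.2598 0.0252] rect [0.5298 0.2592] [0.1767 0.0204] 4.94
battery 0.69 2492 ztop 0.0261 topctr [0.5329 0.2599 0.0252] rect [0.5298 0.2593] [0.1766 0.0202] 4.94
 rows=2 [0.0, 0.0, 0.0, -0.667, 0.0, 0.0, 1]
 rows=2 [0.0, 0.0, 0.0, -0.666, 0.0, 0.0, 1]
 rows=4 [0.0, 0.0, 0.0, -0.667, 0.0, 0.0, 1]
  -> at [0.5  0.05 0.25] [180.   0.  90.]
 rows=3 [0.0, 0.0, 0.0, -0.833, 0.0, 0.0, 1]
 rows=3 [0.0, 0.0, 0.0, -0.834, 0.0, 0.0, 1]
 rows=5 [0.0, 0.0, 0.0, -0.833, 0.0, 0.0, 1]
  -> at [ 0.5  -0.2   0.25] [180.   0.  90.]
```

View pics/wA.png

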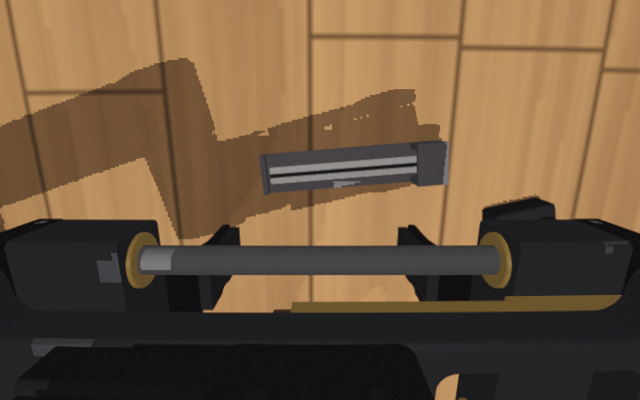

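```bash
rm cmd.json; python3 - <<'E'
from plan import *
json.dump(dict(p=[.5,.25,.25],R=down(90).as_matrix().tolist()),open('cmd.json','w'))
plan([([.54,-.04,.25],90,1,2)])
E
```

```text
rows=3 [0.0, 0.0, 0.0, -0.967, 0.133, 0.0, 1]
 rows=3 [0.0, 0.0, 0.0, -0.966, 0.134, 0.0, 1]
 rows=5 [0.0, 0.0, 0.0, -0.967, 0.133, 0.0, 1]
  -> at [ 0.54 -0.04  0.25] [180.   0.  90.]
```

{"op": "send_rows", "data": {
  "commands": [
    [0,0,0,-0.967,0.133,0,1],
    [0,0,0,-0.967,0.133,0,1],
    [0,0,0,-0.967,0.133,0,1]
  ]
}}

```text
clock: 3.67
ee_pos: [0.5135, 0.1508, 0.2496]
ee_rot: [180.0, 0.1, 90.0]
wrist_force: [-0.2, 0.6, 0.4]
gripper_width: 1.001
grasp_force: 0.0
```

{"op": "send_rows", "data": {
  "commands": [
    [0,0,0,-0.966,0.134,0,1],
    [0,0,0,-0.966,0.134,0,1],
    [0,0,0,-0.966,0.134,0,1]
  ]
}}

```text
clock: 3.92
ee_pos: [0.5275, 0.0531, 0.2498]
ee_rot: [179.9, 0.1, 89.9]
wrist_force: [0.4, 1.1, 0.5]
gripper_width: 0.998
grasp_force: 0.0
```

{"op": "send_rows", "data": {
  "commands": [
    [0,0,0,-0.967,0.133,0,1],
    [0,0,0,-0.967,0.133,0,1],
    [0,0,0,-0.967,0.133,0,1],
    [0,0,0,-0.967,0.133,0,1],
    [0,0,0,-0.967,0.133,0,1]
  ]
}}

```text
clock: 4.33
ee_pos: [0.5397, -0.0396, 0.2494]
ee_rot: [-180.0, -0.1, 89.9]
wrist_force: [0.4, 0.5, -0.6]
gripper_width: 0.999
grasp_force: 0.0
```

```bash
python3 - <<'E'
from look import *; from plan import *
look('wB',['blank','block','weight','battery','bar','rack'])
plan([([.50,-.33,.25],90,1,2)])
E
```

```text
blank 0.73 3228 ztop 0.0191 topctr [0.4627 0.0128 0.0182] rect [0.4623 0.0111] [0.0796 0.0553] 89.69
block 0.73 935 ztop 0.0312 topctr [0.5725 0.0073 0.0302] rect [0.5726 0.0066] [0.0494 0.0243] 0.08
block 0.43 4562 ztop 0.0491 topctr [0.7419 0.1412 0.049 ] rect [0.766  0.1411] [0.0139 0.0585] 88.85
weight 0.92 1362 ztop 0.0504 topctr [0.6795 0.0195 0.0502] rect [0.6803 0.0199] [0.0227 0.0236] 89.96
battery 0.65 4593 ztop 0.049 topctr [0.7419 0.1412 0.0489] rect [0.766  0.1411] [0.0139 0.0585] 88.85
battery 0.28 1362 ztop 0.0504 topctr [0.6795 0.0195 0.0502] rect [0.6803 0.0199] [0.0227 0.0236] 89.96
 rows=3 [0.0, 0.0, 0.0, -0.967, -0.133, 0.0, 1]
 rows=3 [0.0, 0.0, 0.0, -0.966, -0.134, 0.0, 1]
 rows=5 [0.0, 0.0, 0.0, -0.967, -0.133, 0.0, 1]
  -> at [ 0.5  -0.33  0.25] [180.   0.  90.]
```

{"op": "send_rows", "data": {
  "commands": [
    [0,0,0,-0.967,-0.133,0,1],
    [0,0,0,-0.967,-0.133,0,1],
    [0,0,0,-0.967,-0.133,0,1]
  ]
}}

```text
clock: 4.93
ee_pos: [0.5268, -0.1396, 0.2498]
ee_rot: [179.9, 0.2, 90.0]
wrist_force: [-0.1, 0.4, 0.7]
gripper_width: 0.998
grasp_force: 0.0
```

{"op": "send_rows", "data": {
  "commands": [
    [0,0,0,-0.966,-0.134,0,1],
    [0,0,0,-0.966,-0.134,0,1],
    [0,0,0,-0.966,-0.134,0,1]
  ]
}}

```text
clock: 5.18
ee_pos: [0.5133, -0.2375, 0.2498]
ee_rot: [179.9, 0.2, 89.9]
wrist_force: [1.0, 1.2, -0.3]
gripper_width: 0.999
grasp_force: 0.0
```

{"op": "send_rows", "data": {
  "commands": [
    [0,0,0,-0.967,-0.133,0,1],
    [0,0,0,-0.967,-0.133,0,1],
    [0,0,0,-0.967,-0.133,0,1],
    [0,0,0,-0.967,-0.133,0,1],
    [0,0,0,-0.967,-0.133,0,1]
  ]
}}

```text
clock: 5.6
ee_pos: [0.4997, -0.3292, 0.2492]
ee_rot: [-180.0, -0.1, 89.9]
wrist_force: [-0.4, 1.2, 0.4]
gripper_width: 0.999
grasp_force: 0.0
```

```bash
python3 - <<'E'
from look import *
p,M,m=look('wC',['board','round_dog','square_dog','blank','block'])
import numpy as np
b=cv2.imread('pics/wB.png');c=p['img']
cv2.imwrite('pics/wBC.png',cv2.resize(np.vstack([b,c]),(0,0),fx=.75,fy=.75))
E
```

```text
board 0.7 33465 ztop 0.0132 topctr [ 0.5493 -0.2499  0.0122] rect [ 0.5512 -0.2677] [0.1803 0.2759] 0.1
round_dog 0.7 453 ztop 0.0429 topctr [ 0.5501 -0.1626  0.042 ] rect [ 0.5503 -0.1624] [0.019  0.0191] 89.8
round_dog 0.39 4588 ztop 0.0659 topctr [ 0.77   -0.1606  0.0652] rect [ 0.7707 -0.164 ] [0.064  0.0387] 1.01
square_dog 0.64 446 ztop 0.0427 topctr [ 0.551  -0.37    0.0418] rect [ 0.5513 -0.3708] [0.0218 0.0217] 0.85
block 0.74 33700 ztop 0.0132 topctr [ 0.5493 -0.2499  0.0122] rect [ 0.5512 -0.2677] [0.1803 0.2759] 0.1
```

View pics/wBC.png

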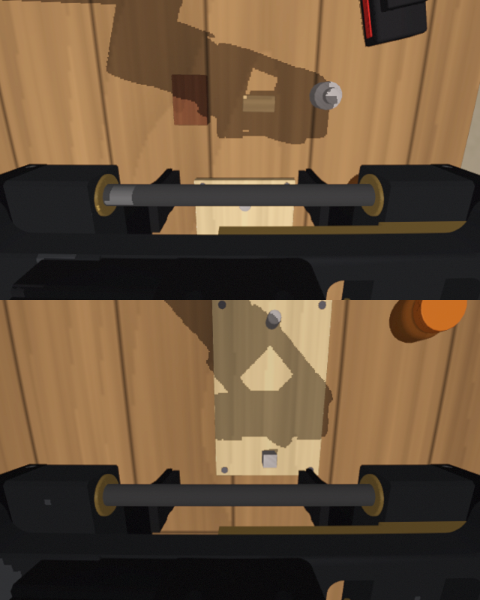

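```bash
cat > fit.py <<'E'
from look import *
def edges(P,nb=12):
    """axis-aligned-ish footprint: median-fit of 4 sides -> centre, size, yaw(deg)"""
    out=[]
    for a in (0,1):
        b=1-a; lo,hi=np.percentile(P[:,b],[6,94]); e=np.linspace(lo,hi,nb+1)
        for s in (-1,1):
            q=[]
            for i in range(nb):
                k=P[(P[:,b]>=e[i])&(P[:,b]<e[i+1])]
                if len(k)>3: q.append(((e[i]+e[i+1])/2,(s*k[:,a]).max()*s))
            q=np.array(q); c=np.polyfit(q[:,0],q[:,1],1); r=abs(q[:,1]-np.polyval(c,q[:,0])); g=r<=np.percentile(r,80)+1e-6
            c=np.polyfit(q[g,0],q[g,1],1); out.append(c)
    return out
def rep(n,P):
    (xl,xh,yl,yh)=edges(P); m=P[:,:2].mean(0)
    print(n,len(P),'x',np.round([np.polyval(xl,m[1]),np.polyval(xh,m[1])],4),'y',np.round([np.polyval(yl,m[0]),np.polyval(yh,m[0])],4),
     'yaw from sides',np.round(np.degrees([-np.arctan(xl[0]),-np.arctan(xh[0]),np.arctan(yl[0]),np.arctan(yh[0])]),2))
E
python3 - <<'E'
from fit import *
def top(f,q,z,i=0,tol=.003):
    p,M,m=pickle.load(open(f,'rb')); P=pts(p,M,m[q][i][1]); return P[abs(P[:,2]-z)<tol]
rep('board',top('wC.pkl','board',.0122)); rep('blank',top('wB.pkl','blank',.0182)); rep('block',top('wB.pkl','block',.0302)); rep('bar',top('wA.pkl','bar',.0252));rep('roof',top('wA.pkl','rack',.0382))
for c in ('scene','side'):
    p,M,m=look('c_'+c,['blank','block','weight'],c)
    for q,z in (('blank',.018),('block',.030)):
        for i in range(len(m[q])):
            P=pts(p,M,m[q][i][1]); P=P[abs(P[:,2]-z)<.004]
            if len(P)>60: rep(c+q,P)
E
```

```text
board 33326 x [0.4612 0.6406] y [-0.4052 -0.1302] yaw from sides [ 0.21 -0.18 -0.18  0.17]
blank 3079 x [0.4352 0.4897] y [-0.028   0.0509] yaw from sides [-0.41 -0.54 -2.33 -0.24]
block 935 x [0.5479 0.5971] y [-0.0055  0.0188] yaw from sides [0.15 2.23 0.15 0.02]
bar 2314 x [0.4641 0.602 ] y [0.2499 0.2696] yaw from sides [-73.7  -69.18   4.19   4.95]
roof 1346 x [0.6158 0.652 ] y [0.2436 0.2933] yaw from sides [5.   3.88 3.8  5.27]
blank 0.77 527 ztop 0.0193 topctr [0.4635 0.0083 0.0185] rect [0.4615 0.0105] [0.0796 0.058 ] 89.42
block 0.61 301 ztop 0.0311 topctr [0.5723 0.0049 0.0304] rect [0.5702 0.0064] [0.054  0.0267] 1.06
block 0.35 538 ztop 0.0193 topctr [0.4637 0.0089 0.0185] rect [0.4615 0.0107] [0.0794 0.0579] 89.68
weight 0.57 407 ztop 0.0499 topctr [0.681  0.0157 0.0503] rect [0.6788 0.0174] [0.021  0.0224] 60.31
weight 0.41 230 ztop 0.043 topctr [ 0.5527 -0.3722  0.0424] rect [ 0.5498 -0.3716] [0.0219 0.0232] 84.27
sceneblank 379 x [0.4345 0.4888] y [-0.0286  0.0482] yaw from sides [-3.55 -1.03 -0.78 -4.24]
sceneblock 150 x [0.5492 0.5954] y [-0.0062  0.0168] yaw from sides [-1.17 -4.2  -1.42 -5.46]
blank 0.97 452 ztop 0.0195 topctr [0.4593 0.0158 0.0179] rect [0.4595 0.0141] [0.0827 0.0523] 88.73
block 0.63 301 ztop 0.0307 topctr [0.5692 0.0093 0.0297] rect [0.5688 0.0091] [0.028  0.0492] 89.58
weight 0.65 268 ztop 0.0498 topctr [0.6761 0.0236 0.0502] rect [0.6765 0.0221] [0.0189 0.0238] 11.25
sideblank 385 x [0.4345 0.4842] y [-0.0241  0.053 ] yaw from sides [-2.17 -2.47 -1.5  -1.94]
sideblock 127 x [0.5469 0.5895] y [-0.0024  0.0203] yaw from sides [ 5.46 -6.85  0.39  1.14]
```

```bash
python3 - <<'E'
from plan import *
plan([([.4622,.0112,.10],89.6,1,1),([.4622,.0112,.034],89.6,1,1),([.4622,.0112,.014],89.6,1,2),([.4622,.0112,.014],89.6,-1,6),([.4622,.0112,.10],89.6,-1,1)])
E
```

```text
rows=3 [0.0, 0.0, 0.0006, 0.853, -0.094, 0.375, 1]
 rows=3 [0.0, 0.0, 0.0005, 0.853, -0.097, 0.375, 1]
 rows=3 [0.0, 0.0, 0.0006, 0.852, -0.097, 0.375, 1]
 rows=4 [0.0, 0.0, 0.0005, 0.853, -0.099, 0.375, 1]
  -> at [0.4622 0.0112 0.1   ] [180.    0.   89.6]
 rows=3 [0.0, 0.0, 0.0, 0.0, 0.0, 0.66, 1]
  -> at [0.4622 0.0112 0.034 ] [180.    0.   89.6]
 rows=3 [0.0, 0.0, 0.0, 0.0, 0.0, 0.2, 1]
  -> at [0.4622 0.0112 0.014 ] [180.    0.   89.6]
 rows=7 [0.0, 0.0, 0.0, 0.0, 0.0, 0.0, -1]
  -> at [0.4622 0.0112 0.014 ] [180.    0.   89.6]
 rows=4 [0.0, 0.0, 0.0, 0.0, 0.0, -0.86, -1]
  -> at [0.4622 0.0112 0.1   ] [180.    0.   89.6]
```

{"op": "send_rows", "data": {
  "commands": [
    [0,0,0.0006,0.853,-0.094,0.375,1],
    [0,0,0.0006,0.853,-0.094,0.375,1],
    [0,0,0.0006,0.853,-0.094,0.375,1]
  ]
}}

```text
clock: 6.55
ee_pos: [0.4868, -0.2379, 0.2094]
ee_rot: [-179.6, -0.5, 90.0]
wrist_force: [-0.3, 1.3, -0.1]
gripper_width: 1.002
grasp_force: 0.0
```

{"op": "send_rows", "data": {
  "commands": [
    [0,0,0.0005,0.853,-0.097,0.375,1],
    [0,0,0.0005,0.853,-0.097,0.375,1],
    [0,0,0.0005,0.853,-0.097,0.375,1]
  ]
}}

```text
clock: 6.8
ee_pos: [0.477, -0.1531, 0.1723]
ee_rot: [-179.6, -0.4, 89.9]
wrist_force: [-1.1, 0.2, -0.4]
gripper_width: 1.004
grasp_force: 0.0
```

{"op": "send_rows", "data": {
  "commands": [
    [0,0,0.0006,0.852,-0.097,0.375,1],
    [0,0,0.0006,0.852,-0.097,0.375,1],
    [0,0,0.0006,0.852,-0.097,0.375,1]
  ]
}}

```text
clock: 7.05
ee_pos: [0.4679, -0.0691, 0.1352]
ee_rot: [-179.6, -0.2, 89.8]
wrist_force: [-0.7, 0.6, -0.2]
gripper_width: 0.999
grasp_force: 0.0
```

{"op": "send_rows", "data": {
  "commands": [
    [0,0,0.0005,0.853,-0.099,0.375,1],
    [0,0,0.0005,0.853,-0.099,0.375,1],
    [0,0,0.0005,0.853,-0.099,0.375,1],
    [0,0,0.0005,0.853,-0.099,0.375,1]
  ]
}}

```text
clock: 7.38
ee_pos: [0.4608, 0.0136, 0.0986]
ee_rot: [-179.8, -0.0, 89.9]
wrist_force: [-0.2, 0.2, 0.5]
gripper_width: 0.997
grasp_force: 0.0
```

{"op": "send_rows", "data": {
  "commands": [
    [0,0,0,0,0,0.66,1],
    [0,0,0,0,0,0.66,1],
    [0,0,0,0,0,0.66,1]
  ]
}}

```text
clock: 7.63
ee_pos: [0.4618, 0.0103, 0.0309]
ee_rot: [-179.8, -0.0, 89.6]
wrist_force: [-0.6, 0.8, 0.1]
gripper_width: 1.002
grasp_force: 0.0
```

{"op": "send_rows", "data": {
  "commands": [
    [0,0,0,0,0,0.1,1],
    [0,0,0,0,0,0.2,1],
    [0,0,0,0,0,0.2,1]
  ]
}}

```text
clock: 7.88
ee_pos: [0.4627, 0.0108, 0.0132]
ee_rot: [180.0, 0.0, 89.6]
wrist_force: [-0.5, -0.8, -0.5]
gripper_width: 1.001
grasp_force: 0.0
```

{"op": "send_rows", "data": {
  "commands": [
    [0,0,0,0,0,0,-1],
    [0,0,0,0,0,0,-1],
    [0,0,0,0,0,0,-1],
    [0,0,0,0,0,0,-1],
    [0,0,0,0,0,0,-1],
    [0,0,0,0,0,0,-1],
    [0,0,0,0,0,0,-1]
  ],
  "grip_force": 20
}}

```text
clock: 8.47
ee_pos: [0.4621, 0.0117, 0.0139]
ee_rot: [180.0, 0.0, 89.6]
wrist_force: [-0.4, -0.4, 3.6]
gripper_width: 0.63
grasp_force: 20.0
```

```bash
python3 - <<'E'
from plan import *
B=[.5508,-.2668]
plan([(B+[.10],90.1,-1,3),(B+[.046],90.1,-1,2),(B+[.0265],90.1,-1,3),(B+[.0265],90.1,1,4),(B+[.11],90.1,1,1)])
E
```

```text
rows=3 [0.0, 0.0, -0.0009, -0.925, 0.302, 0.0, -1]
 rows=3 [0.0, 0.0, -0.0009, -0.925, 0.299, 0.0, -1]
 rows=6 [0.0, 0.0, -0.001, -0.926, 0.296, 0.0, -1]
  -> at [ 0.5508 -0.2668  0.1   ] [180.     0.    90.11]
 rows=4 [0.0, 0.0, 0.0, 0.0, 0.0, 0.54, -1]
  -> at [ 0.5508 -0.2668  0.046 ] [180.     0.    90.11]
 rows=4 [0.0, 0.0, 0.0, 0.0, 0.0, 0.195, -1]
  -> at [ 0.5508 -0.2668  0.0265] [180.     0.    90.11]
 rows=5 [0.0, 0.0, 0.0, 0.0, 0.0, 0.0, 1]
  -> at [ 0.5508 -0.2668  0.0265] [180.     0.    90.11]
 rows=4 [0.0, 0.0, 0.0, 0.0, 0.0, -0.835, 1]
  -> at [ 0.5508 -0.2668  0.11  ] [180.     0.    90.11]
```

{"op": "send_rows", "data": {
  "commands": [
    [0,0,0,0,0,-0.43,-1],
    [0,0,0,0,0,-0.86,-1],
    [0,0,0,0,0,-0.86,-1],
    [0,0,0,0,0,-0.86,-1]
  ]
}}

```text
clock: 8.8
ee_pos: [0.4638, 0.0114, 0.1015]
ee_rot: [179.7, 0.1, 89.6]
wrist_force: [0.2, 0.6, -0.4]
gripper_width: 0.629
grasp_force: 20.0
```

{"op": "send_rows", "data": {
  "commands": [
    [0,0,-0.0009,-0.925,0.302,0,-1],
    [0,0,-0.0009,-0.925,0.302,0,-1],
    [0,0,-0.0009,-0.925,0.302,0,-1]
  ]
}}

```text
clock: 9.05
ee_pos: [0.4946, -0.0853, 0.0991]
ee_rot: [179.7, 0.2, 89.7]
wrist_force: [0.9, -0.1, -0.8]
gripper_width: 0.631
grasp_force: 20.0
```

{"op": "send_rows", "data": {
  "commands": [
    [0,0,-0.0009,-0.925,0.299,0,-1],
    [0,0,-0.0009,-0.925,0.299,0,-1],
    [0,0,-0.0009,-0.925,0.299,0,-1]
  ]
}}

```text
clock: 9.3
ee_pos: [0.5237, -0.1792, 0.0988]
ee_rot: [179.8, 0.2, 89.8]
wrist_force: [0.5, -0.7, 0.1]
gripper_width: 0.627
grasp_force: 20.0
```

{"op": "send_rows", "data": {
  "commands": [
    [0,0,-0.001,-0.926,0.296,0,-1],
    [0,0,-0.001,-0.926,0.296,0,-1],
    [0,0,-0.001,-0.926,0.296,0,-1],
    [0,0,-0.001,-0.926,0.296,0,-1],
    [0,0,-0.001,-0.926,0.296,0,-1],
    [0,0,-0.001,-0.926,0.296,0,-1]
  ]
}}

```text
clock: 9.8
ee_pos: [0.549, -0.2643, 0.0982]
ee_rot: [-179.8, -0.2, 90.1]
wrist_force: [-0.7, 0.2, -0.5]
gripper_width: 0.631
grasp_force: 20.0
```

{"op": "send_rows", "data": {
  "commands": [
    [0,0,0,0,0,0.25,-1],
    [0,0,0,0,0,0.54,-1],
    [0,0,0,0,0,0.54,-1],
    [0,0,0,0,0,0.54,-1]
  ]
}}

```text
clock: 10.13
ee_pos: [0.5487, -0.2634, 0.044]
ee_rot: [-179.7, -0.2, 90.2]
wrist_force: [0.2, 0.1, 0.6]
gripper_width: 0.632
grasp_force: 20.0
```

{"op": "send_rows", "data": {
  "commands": [
    [0,0,0,0,0,0.1,-1],
    [0,0,0,0,0,0.195,-1],
    [0,0,0,0,0,0.195,-1],
    [0,0,0,0,0,0.195,-1]
  ]
}}

```text
clock: 10.47
ee_pos: [0.5507, -0.2662, 0.0263]
ee_rot: [-180.0, 0.0, 90.1]
wrist_force: [0.2, 0.3, -0.4]
gripper_width: 0.63
grasp_force: 20.0
```

{"op": "send_rows", "data": {
  "commands": [
    [0,0,0,0,0,0,1],
    [0,0,0,0,0,0,1],
    [0,0,0,0,0,0,1],
    [0,0,0,0,0,0,1],
    [0,0,0,0,0,0,1]
  ]
}}

```text
clock: 10.88
ee_pos: [0.5507, -0.2664, 0.0263]
ee_rot: [180.0, 0.0, 90.1]
wrist_force: [-0.6, 0.1, -0.8]
gripper_width: 0.922
grasp_force: 0.0
```

{"op": "send_rows", "data": {
  "commands": [
    [0,0,0,0,0,-0.3,1],
    [0,0,0,0,0,-0.835,1],
    [0,0,0,0,0,-0.835,1],
    [0,0,0,0,0,-0.835,1]
  ]
}}

```text
clock: 11.22
ee_pos: [0.5532, -0.2681, 0.1138]
ee_rot: [179.6, 0.3, 90.1]
wrist_force: [0.1, 0.5, -0.2]
gripper_width: 0.994
grasp_force: 0.0
```

```bash
python3 - <<'E'
from plan import *
plan([([.50,-.35,.25],90,1,3)])
E
```

```text
rows=3 [0.0, 0.0, 0.0003, -0.416, -0.255, -0.7, 1]
 rows=6 [0.0, 0.0, 0.0003, -0.416, -0.254, -0.7, 1]
  -> at [ 0.5  -0.35  0.25] [180.   0.  90.]
```

{"op": "send_rows", "data": {
  "commands": [
    [0,0,0.0003,-0.416,-0.255,-0.7,1],
    [0,0,0.0003,-0.416,-0.255,-0.7,1],
    [0,0,0.0003,-0.416,-0.255,-0.7,1]
  ]
}}

```text
clock: 11.47
ee_pos: [0.5264, -0.3132, 0.1845]
ee_rot: [179.6, 0.5, 89.9]
wrist_force: [0.1, -1.2, 0.4]
gripper_width: 0.997
grasp_force: 0.0
```

{"op": "send_rows", "data": {
  "commands": [
    [0,0,0.0003,-0.416,-0.254,-0.7,1],
    [0,0,0.0003,-0.416,-0.254,-0.7,1],
    [0,0,0.0003,-0.416,-0.254,-0.7,1],
    [0,0,0.0003,-0.416,-0.254,-0.7,1],
    [0,0,0.0003,-0.416,-0.254,-0.7,1],
    [0,0,0.0003,-0.416,-0.254,-0.7,1]
  ]
}}

```text
clock: 11.97
ee_pos: [0.4991, -0.3479, 0.2472]
ee_rot: [-179.8, -0.2, 90.0]
wrist_force: [0.6, 0.8, 0.0]
gripper_width: 0.998
grasp_force: 0.0
```

```bash
python3 - <<'E'
from fit import *
p,M,m=look('wD',['board','round_dog','square_dog','blank'])
P=pts(p,M,m['board'][0][1]);rep('board',P[abs(P[:,2]-.0125)<.003])
P=pts(p,M,m['blank'][0][1]);rep('blank',P[abs(P[:,2]-.030)<.003])
from plan import *
K=[.5725,.0066]
plan([(K+[.10],89.9,1,2),(K+[.034],89.9,1,1),(K+[.014],89.9,1,2),(K+[.014],89.9,-1,6),(K+[.10],89.9,-1,1)])
E
```

```text
board 0.78 28359 ztop 0.0132 topctr [ 0.5467 -0.2618  0.0122] rect [ 0.5512 -0.2773] [0.1802 0.2578] 0.19
round_dog 0.94 386 ztop 0.0429 topctr [ 0.5501 -0.1648  0.0421] rect [ 0.5505 -0.1656] [0.0128 0.0197] 89.46
square_dog 0.85 462 ztop 0.0427 topctr [ 0.5508 -0.3704  0.0418] rect [ 0.5512 -0.3709] [0.0221 0.0213] 0.02
blank 0.55 3629 ztop 0.0312 topctr [ 0.5523 -0.2652  0.0302] rect [ 0.5524 -0.2656] [0.0552 0.0805] 0.21
board 28335 x [0.4614 0.6405] y [-0.4059 -0.1489] yaw from sides [ 0.23 -0.13  0.17  0.24]
blank 3502 x [0.5253 0.5791] y [-0.3059 -0.226 ] yaw from sides [-0.15  1.36  0.13  2.37]
 rows=3 [0.0, 0.0, 0.0001, 0.892, 0.181, 0.375, 1]
 rows=3 [0.0, 0.0, 0.0002, 0.891, 0.181, 0.375, 1]
 rows=3 [0.0, 0.0, 0.0001, 0.892, 0.181, 0.375, 1]
 rows=5 [0.0, 0.0, 0.0002, 0.892, 0.18, 0.375, 1]
  -> at [0.5725 0.0066 0.1   ] [180.     0.    89.89]
 rows=3 [0.0, 0.0, 0.0, 0.0, 0.0, 0.66, 1]
  -> at [0.5725 0.0066 0.034 ] [180.     0.    89.89]
 rows=3 [0.0, 0.0, 0.0, 0.0, 0.0, 0.2, 1]
  -> at [0.5725 0.0066 0.014 ] [180.     0.    89.89]
 rows=7 [0.0, 0.0, 0.0, 0.0, 0.0, 0.0, -1]
  -> at [0.5725 0.0066 0.014 ] [180.     0.    89.89]
 rows=4 [0.0, 0.0, 0.0, 0.0, 0.0, -0.86, -1]
  -> at [0.5725 0.0066 0.1   ] [180.     0.    89.89]
```

{"op": "send_rows", "data": {
  "commands": [
    [0,0,0.0001,0.892,0.181,0.375,1],
    [0,0,0.0001,0.892,0.181,0.375,1],
    [0,0,0.0001,0.892,0.181,0.375,1]
  ]
}}

```text
clock: 12.47
ee_pos: [0.5166, -0.2549, 0.2095]
ee_rot: [-179.7, -0.4, 90.1]
wrist_force: [-0.9, 0.9, -0.0]
gripper_width: 1.001
grasp_force: 0.0
```

{"op": "send_rows", "data": {
  "commands": [
    [0,0,0.0002,0.891,0.181,0.375,1],
    [0,0,0.0002,0.891,0.181,0.375,1],
    [0,0,0.0002,0.891,0.181,0.375,1]
  ]
}}

```text
clock: 12.72
ee_pos: [0.5346, -0.1659, 0.1723]
ee_rot: [-179.7, -0.3, 90.1]
wrist_force: [-1.3, 0.7, 0.5]
gripper_width: 1.003
grasp_force: 0.0
```

{"op": "send_rows", "data": {
  "commands": [
    [0,0,0.0001,0.892,0.181,0.375,1],
    [0,0,0.0001,0.892,0.181,0.375,1],
    [0,0,0.0001,0.892,0.181,0.375,1]
  ]
}}

```text
clock: 12.97
ee_pos: [0.5532, -0.0776, 0.1351]
ee_rot: [-179.8, -0.1, 90.1]
wrist_force: [-0.9, -0.5, -0.5]
gripper_width: 1.003
grasp_force: 0.0
```

{"op": "send_rows", "data": {
  "commands": [
    [0,0,0.0002,0.892,0.18,0.375,1],
    [0,0,0.0002,0.892,0.18,0.375,1],
    [0,0,0.0002,0.892,0.18,0.375,1],
    [0,0,0.0002,0.892,0.18,0.375,1],
    [0,0,0.0002,0.892,0.18,0.375,1]
  ]
}}

```text
clock: 13.38
ee_pos: [0.5725, 0.0075, 0.0992]
ee_rot: [-180.0, 0.0, 90.1]
wrist_force: [-0.4, 0.1, -0.3]
gripper_width: 1.001
grasp_force: 0.0
```

{"op": "send_rows", "data": {
  "commands": [
    [0,0,0,0,0,0.3,1],
    [0,0,0,0,0,0.66,1],
    [0,0,0,0,0,0.66,1]
  ]
}}

```text
clock: 13.63
ee_pos: [0.5686, 0.0058, 0.0282]
ee_rot: [-179.4, -0.1, 89.8]
wrist_force: [-1.5, -0.3, 0.3]
gripper_width: 0.996
grasp_force: 0.0
```

{"op": "send_rows", "data": {
  "commands": [
    [0,0,0,0,0,0.1,1],
    [0,0,0,0,0,0.2,1],
    [0,0,0,0,0,0.2,1],
    [0,0,0,0,0,0.2,1]
  ]
}}

```text
clock: 13.97
ee_pos: [0.5731, 0.0065, 0.0147]
ee_rot: [179.9, 0.0, 89.9]
wrist_force: [-0.1, -0.3, 0.9]
gripper_width: 0.998
grasp_force: 0.0
```

{"op": "send_rows", "data": {
  "commands": [
    [0,0,0,0,0,0,-1],
    [0,0,0,0,0,0,-1],
    [0,0,0,0,0,0,-1],
    [0,0,0,0,0,0,-1],
    [0,0,0,0,0,0,-1],
    [0,0,0,0,0,0,-1],
    [0,0,0,0,0,0,-1]
  ]
}}

```text
clock: 14.55
ee_pos: [0.5722, 0.0072, 0.0136]
ee_rot: [-180.0, 0.0, 89.9]
wrist_force: [0.2, -0.0, 0.9]
gripper_width: 0.571
grasp_force: 20.0
```

```bash
python3 - <<'E'
from plan import *
K=[.5498,-.1991]
plan([(K+[.10],90.1,-1,4),(K+[.046],90.1,-1,2),(K+[.0265],90.1,-1,3),(K+[.0265],90.1,1,4),(K+[.11],90.1,1,2)])
E
```

```text
rows=2 [0.0, 0.0, -0.0004, -0.686, -0.074, 0.0, -1]
 rows=2 [0.0, 0.0, -0.0004, -0.686, -0.076, 0.0, -1]
 rows=6 [0.0, 0.0, -0.0004, -0.685, -0.076, 0.0, -1]
  -> at [ 0.5498 -0.1991  0.1   ] [180.     0.    90.11]
 rows=4 [0.0, 0.0, 0.0, 0.0, 0.0, 0.54, -1]
  -> at [ 0.5498 -0.1991  0.046 ] [180.     0.    90.11]
 rows=4 [0.0, 0.0, 0.0, 0.0, 0.0, 0.195, -1]
  -> at [ 0.5498 -0.1991  0.0265] [180.     0.    90.11]
 rows=5 [0.0, 0.0, 0.0, 0.0, 0.0, 0.0, 1]
  -> at [ 0.5498 -0.1991  0.0265] [180.     0.    90.11]
 rows=5 [0.0, 0.0, 0.0, 0.0, 0.0, -0.835, 1]
  -> at [ 0.5498 -0.1991  0.11  ] [180.     0.    90.11]
```

{"op": "send_rows", "data": {
  "commands": [
    [0,0,0,0,0,-0.43,-1],
    [0,0,0,0,0,-0.86,-1],
    [0,0,0,0,0,-0.86,-1],
    [0,0,0,0,0,-0.86,-1]
  ]
}}

```text
clock: 14.88
ee_pos: [0.5744, 0.0068, 0.102]
ee_rot: [179.7, 0.1, 89.9]
wrist_force: [0.6, -0.2, -1.6]
gripper_width: 0.576
grasp_force: 20.0
```

{"op": "send_rows", "data": {
  "commands": [
    [0,0,-0.0004,-0.686,-0.074,0,-1],
    [0,0,-0.0004,-0.686,-0.074,0,-1]
  ]
}}

```text
clock: 15.05
ee_pos: [0.564, -0.0617, 0.0987]
ee_rot: [-179.9, 0.0, 90.2]
wrist_force: [0.7, 0.1, 0.4]
gripper_width: 0.574
grasp_force: 20.0
```

{"op": "send_rows", "data": {
  "commands": [
    [0,0,-0.0004,-0.686,-0.076,0,-1],
    [0,0,-0.0004,-0.686,-0.076,0,-1]
  ]
}}

```text
clock: 15.22
ee_pos: [0.556, -0.1322, 0.0982]
ee_rot: [-179.9, -0.0, 90.0]
wrist_force: [0.1, 0.4, -0.1]
gripper_width: 0.575
grasp_force: 20.0
```

{"op": "send_rows", "data": {
  "commands": [
    [0,0,-0.0004,-0.685,-0.076,0,-1],
    [0,0,-0.0004,-0.685,-0.076,0,-1],
    [0,0,-0.0004,-0.685,-0.076,0,-1],
    [0,0,-0.0004,-0.685,-0.076,0,-1],
    [0,0,-0.0004,-0.685,-0.076,0,-1],
    [0,0,-0.0004,-0.685,-0.076,0,-1]
  ]
}}

```text
clock: 15.72
ee_pos: [0.5488, -0.1969, 0.0987]
ee_rot: [-179.9, -0.1, 90.2]
wrist_force: [0.0, -0.0, -0.7]
gripper_width: 0.57
grasp_force: 20.0
```

{"op": "send_rows", "data": {
  "commands": [
    [0,0,0,0,0,0.25,-1],
    [0,0,0,0,0,0.54,-1],
    [0,0,0,0,0,0.54,-1],
    [0,0,0,0,0,0.54,-1]
  ]
}}

```text
clock: 16.05
ee_pos: [0.5483, -0.1963, 0.0442]
ee_rot: [-179.8, -0.2, 90.2]
wrist_force: [-0.0, 0.3, 0.7]
gripper_width: 0.574
grasp_force: 20.0
```

{"op": "send_rows", "data": {
  "commands": [
    [0,0,0,0,0,0.1,-1],
    [0,0,0,0,0,0.195,-1],
    [0,0,0,0,0,0.195,-1],
    [0,0,0,0,0,0.195,-1],
    [0,0,0,0,0,0.195,-1]
  ]
}}

```text
clock: 16.47
ee_pos: [0.5497, -0.1986, 0.0264]
ee_rot: [180.0, 0.0, 90.1]
wrist_force: [0.7, -0.1, -0.2]
gripper_width: 0.571
grasp_force: 20.0
```

{"op": "send_rows", "data": {
  "commands": [
    [0,0,0,0,0,0,1],
    [0,0,0,0,0,0,1],
    [0,0,0,0,0,0,1],
    [0,0,0,0,0,0,1],
    [0,0,0,0,0,0,1]
  ]
}}

```text
clock: 16.88
ee_pos: [0.5497, -0.1987, 0.0262]
ee_rot: [180.0, 0.0, 90.1]
wrist_force: [-0.8, -0.1, -0.6]
gripper_width: 0.867
grasp_force: 0.0
```

{"op": "send_rows", "data": {
  "commands": [
    [0,0,0,0,0,-0.3,1],
    [0,0,0,0,0,-0.835,1],
    [0,0,0,0,0,-0.835,1],
    [0,0,0,0,0,-0.835,1],
    [0,0,0,0,0,-0.835,1]
  ]
}}

```text
clock: 17.3
ee_pos: [0.55, -0.1988, 0.1103]
ee_rot: [179.9, 0.1, 90.1]
wrist_force: [-1.2, -0.4, -0.4]
gripper_width: 0.999
grasp_force: 0.0
```

```bash
python3 - <<'E'
from plan import *
plan([([.60,.05,.20],120,1,0),([.64,.255,.25],184.7,1,4)])
E
```

```text
rows=3 [0.0, 0.0, -0.0554, 0.83, 0.169, -0.3, 1]
 rows=3 [0.0, 0.0, -0.0553, 0.788, 0.31, -0.3, 1]
 rows=3 [0.0, 0.0, -0.0554, 0.723, 0.442, -0.3, 1]
  -> at [0.6  0.05 0.2 ] [180.     0.   120.01]
 rows=5 [0.0, 0.0, -0.1797, 0.787, 0.686, -0.25, 1]
 rows=9 [0.0, 0.0, -0.1797, 0.299, 1.0, -0.25, 1]
  -> at [0.64  0.255 0.25 ] [-180.     0.  -175.3]
```

{"op": "send_rows", "data": {
  "commands": [
    [0,0,-0.0554,0.83,0.169,-0.3,1],
    [0,0,-0.0554,0.83,0.169,-0.3,1],
    [0,0,-0.0554,0.83,0.169,-0.3,1]
  ]
}}

```text
clock: 17.55
ee_pos: [0.566, -0.1106, 0.1394]
ee_rot: [-179.9, -0.2, 100.3]
wrist_force: [0.0, 0.5, -0.9]
gripper_width: 0.999
grasp_force: 0.0
```

{"op": "send_rows", "data": {
  "commands": [
    [0,0,-0.0553,0.788,0.31,-0.3,1],
    [0,0,-0.0553,0.788,0.31,-0.3,1],
    [0,0,-0.0553,0.788,0.31,-0.3,1]
  ]
}}

```text
clock: 17.8
ee_pos: [0.5836, -0.0276, 0.1698]
ee_rot: [179.9, -0.1, 110.3]
wrist_force: [0.1, 0.3, -0.0]
gripper_width: 0.996
grasp_force: 0.0
```

{"op": "send_rows", "data": {
  "commands": [
    [0,0,-0.0554,0.723,0.442,-0.3,1],
    [0,0,-0.0554,0.723,0.442,-0.3,1],
    [0,0,-0.0554,0.723,0.442,-0.3,1]
  ]
}}

```text
clock: 18.05
ee_pos: [0.6009, 0.0553, 0.2]
ee_rot: [179.8, -0.1, 120.3]
wrist_force: [0.6, 0.2, 0.8]
gripper_width: 1.001
grasp_force: 0.0
```

{"op": "send_rows", "data": {
  "commands": [
    [0,0,-0.1797,0.787,0.686,-0.25,1],
    [0,0,-0.1797,0.787,0.686,-0.25,1],
    [0,0,-0.1797,0.787,0.686,-0.25,1],
    [0,0,-0.1797,0.787,0.686,-0.25,1],
    [0,0,-0.1797,0.787,0.686,-0.25,1]
  ]
}}

```text
clock: 18.47
ee_pos: [0.6195, 0.1539, 0.2228]
ee_rot: [-179.9, -0.1, 152.8]
wrist_force: [0.1, -0.3, 0.2]
gripper_width: 1.0
grasp_force: 0.0
```

{"op": "send_rows", "data": {
  "commands": [
    [0,0,-0.1797,0.299,1.0,-0.25,1],
    [0,0,-0.1797,0.299,1.0,-0.25,1],
    [0,0,-0.1797,0.299,1.0,-0.25,1],
    [0,0,-0.1797,0.299,1.0,-0.25,1],
    [0,0,-0.1797,0.299,1.0,-0.25,1],
    [0,0,-0.1797,0.299,1.0,-0.25,1],
    [0,0,-0.1797,0.299,1.0,-0.25,1],
    [0,0,-0.1797,0.299,1.0,-0.25,1],
    [0,0,-0.1797,0.299,1.0,-0.25,1]
  ]
}}

```text
clock: 19.22
ee_pos: [0.6397, 0.2546, 0.2487]
ee_rot: [-180.0, -0.1, -175.4]
wrist_force: [-0.6, 0.3, 0.7]
gripper_width: 0.997
grasp_force: 0.0
```

```bash
python3 - <<'E'
from fit import *
p,M,m=look('wE',['bar','rack'])
for f in ('wA.pkl','wE.pkl'):
    p,M,m=pickle.load(open(f,'rb')); B=pts(p,M,m['bar'][0][1]); t=B[abs(B[:,2]-.0252)<.003]
    K=pts(p,M,m['rack'][0][1]); a=np.radians(4.7); c,s=np.cos(a),np.sin(a)
    f=lambda P:np.c_[P[:,0]*c+P[:,1]*s,-P[:,0]*s+P[:,1]*c]
    T=f(t); T2=np.c_[T,T[:,:1]]; rep('bar in 4.7deg frame',T2); r=f(K[abs(K[:,2]-.038)<.002]); print('roof',np.round(np.percentile(r,[1,50,99],0),4).tolist())
    b=f(K[abs(K[:,2]-.017)<.002]); print('lip-ish',len(b),np.round(np.percentile(b,[2,50,98],0),4).tolist() if len(b) else '')
    h=[np.median(B[(f(B)[:,0]>x)&(f(B)[:,0]<x+.02)&(B[:,2]>.021)][:,2]) for x in np.arange(.46,.62,.03)]; print(np.round(h,4))
E
```

```text
bar 0.56 2993 ztop 0.0263 topctr [0.5241 0.2599 0.0252] rect [0.5318 0.2605] [0.1711 0.0201] 5.37
bar 0.38 2431 ztop 0.0125 topctr [ 0.5848 -0.1313  0.0115] rect [ 0.5549 -0.1315] [0.0241 0.1734] 85.52
rack 0.88 4986 ztop 0.0383 topctr [0.6338 0.2692 0.0381] rect [0.634  0.2691] [0.0343 0.0497] 4.89
bar in 4.7deg frame 2314 x [0.4615 0.6374] y [0.2056 0.2249] yaw from sides [-1.07  0.91 -0.41  0.22]
roof [[0.6359, 0.191], [0.6536, 0.2161], [0.6718, 0.2403]]
lip-ish 220 [[0.4489, 0.1916], [0.4525, 0.2171], [0.6528, 0.2404]]
[0.0251 0.025  0.025  0.0252 0.0253 0.0253]
bar in 4.7deg frame 2765 x [0.4661 0.6368] y [0.2062 0.2254] yaw from sides [-0.03 -0.04  0.71  0.22]
roof [[0.6376, 0.1916], [0.654, 0.2162], [0.6709, 0.2407]]
lip-ish 3 [[0.6088, 0.2058], [0.61, 0.2058], [0.6111, 0.2058]]
[0.025  0.0252 0.0252 0.0253 0.0252 0.0253]
```

```bash
python3 - <<'E'
from plan import *
a=np.radians(4.8); ex=np.array([np.cos(a),np.sin(a),0]); ey=np.array([-np.sin(a),np.cos(a),0]); C=np.array([.5414,.2609,0])
D=down(184.8); G=C+[0,0,.019]; piv=C+ex*.1+[0,0,.005]
L=[(C+[0,0,.11],D,1,2),(C+[0,0,.04],D,1,1),(G,D,1,3),(G,D,-1,7)]
for th in (.04,.08,.125):
    Q=R.from_rotvec(ey*th); L.append((piv+Q.apply(G-piv)+[0,0,.0012*th/.125],Q*D,-1,1))
P=L[-1][0]; Q=L[-1][1]
L+=[(P-ex*.06,Q,-1,2),(P-ex*.06+[0,0,.09],Q,-1,2),(P-ex*.06+[0,0,.09],D,-1,1)]
plan(L)
E
```

```text
rows=3 [0.0, 0.0, -0.0003, 0.489, 0.07, 0.7, 1]
 rows=5 [0.0, 0.0, -0.0003, 0.489, 0.07, 0.7, 1]
  -> at [0.5414 0.2609 0.11  ] [-180.      0.   -175.19]
 rows=3 [0.0, 0.0, 0.0, 0.0, 0.0, 0.7, 1]
  -> at [0.5414 0.2609 0.04  ] [-180.      0.   -175.19]
 rows=4 [0.0, 0.0, 0.0, 0.0, 0.0, 0.21, 1]
  -> at [0.5414 0.2609 0.019 ] [-180.      0.   -175.19]
 rows=8 [0.0, 0.0, 0.0, 0.0, 0.0, 0.0, -1]
  -> at [0.5414 0.2609 0.019 ] [-180.      0.   -175.19]
 rows=2 [0.0, 0.0127, 0.0, -0.007, 0.0, -0.044, -1]
  -> at [0.5421 0.2609 0.0234] [-180.     -2.29 -175.19]
 rows=2 [0.0, 0.0128, 0.0, -0.006, 0.0, -0.043, -1]
  -> at [0.5428 0.261  0.0277] [-180.     -4.59 -175.19]
 rows=2 [0.0, 0.0143, 0.0, -0.007, 0.0, -0.05, -1]
  -> at [0.5439 0.2611 0.0326] [-180.     -7.16 -175.19]
 rows=4 [0.0, 0.0, 0.0, 0.595, 0.0, 0.075, -1]
  -> at [0.4842 0.256  0.0326] [-180.     -7.16 -175.19]
 rows=5 [0.0, 0.0, 0.0, 0.113, 0.0, -0.893, -1]
  -> at [0.4841 0.256  0.1226] [-180.     -7.16 -175.19]
 rows=3 [0.0, -0.0398, 0.0, 0.0, 0.0, 0.0, -1]
  -> at [0.4841 0.256  0.1226] [-180.      0.   -175.19]
```

{"op": "send_rows", "data": {
  "commands": [
    [0,0,-0.0003,0.489,0.07,0.7,1],
    [0,0,-0.0003,0.489,0.07,0.7,1],
    [0,0,-0.0003,0.489,0.07,0.7,1]
  ]
}}

```text
clock: 19.62
ee_pos: [0.5781, 0.2565, 0.1717]
ee_rot: [-179.8, -1.4, -175.2]
wrist_force: [-3.2, -0.9, -2.6]
gripper_width: 0.998
grasp_force: 0.0
```

{"op": "send_rows", "data": {
  "commands": [
    [0,0,-0.0003,0.489,0.07,0.7,1],
    [0,0,-0.0003,0.489,0.07,0.7,1],
    [0,0,-0.0003,0.489,0.07,0.7,1],
    [0,0,-0.0003,0.489,0.07,0.7,1],
    [0,0,-0.0003,0.489,0.07,0.7,1]
  ]
}}

```text
clock: 20.03
ee_pos: [0.5431, 0.2617, 0.1104]
ee_rot: [180.0, 0.2, -175.2]
wrist_force: [0.9, 0.4, 0.8]
gripper_width: 1.002
grasp_force: 0.0
```

{"op": "send_rows", "data": {
  "commands": [
    [0,0,0,0,0,0.35,1],
    [0,0,0,0,0,0.7,1],
    [0,0,0,0,0,0.7,1]
  ]
}}

```text
clock: 20.28
ee_pos: [0.5403, 0.2604, 0.0353]
ee_rot: [-179.9, -0.4, -175.2]
wrist_force: [-1.5, -0.3, -0.7]
gripper_width: 1.0
grasp_force: 0.0
```

{"op": "send_rows", "data": {
  "commands": [
    [0,0,0,0,0,0.1,1],
    [0,0,0,0,0,0.21,1],
    [0,0,0,0,0,0.21,1],
    [0,0,0,0,0,0.21,1]
  ]
}}

```text
clock: 20.62
ee_pos: [0.5423, 0.2616, 0.0198]
ee_rot: [180.0, 0.1, -175.2]
wrist_force: [-0.5, -0.2, -0.2]
gripper_width: 0.998
grasp_force: 0.0
```

{"op": "send_rows", "data": {
  "commands": [
    [0,0,0,0,0,0,-1],
    [0,0,0,0,0,0,-1],
    [0,0,0,0,0,0,-1],
    [0,0,0,0,0,0,-1],
    [0,0,0,0,0,0,-1],
    [0,0,0,0,0,0,-1],
    [0,0,0,0,0,0,-1],
    [0,0,0,0,0,0,-1],
    [0,0,0,0,0,0,-1],
    [0,0,0,0,0,0,-1],
    [0,0,0,0,0,0,-1],
    [0,0,0,0,0,0,-1],
    [0,0,0,0,0,0,-1],
    [0,0,0,0,0,0,-1]
  ],
  "grip_force": 40
}}

```text
clock: 21.78
ee_pos: [0.5412, 0.2613, 0.0185]
ee_rot: [-180.0, -0.0, -175.2]
wrist_force: [1.0, 0.2, -0.4]
gripper_width: 0.228
grasp_force: 40.0
```

{"op": "send_rows", "data": {
  "commands": [
    [0,0.0127,0,-0.007,0,-0.044,-1],
    [0,0.0127,0,-0.007,0,-0.044,-1],
    [0,0.0127,0,-0.007,0,-0.044,-1]
  ]
}}

```text
clock: 22.03
ee_pos: [0.5426, 0.2614, 0.0229]
ee_rot: [180.0, -2.2, -175.2]
wrist_force: [-0.0, -0.3, -1.5]
gripper_width: 0.223
grasp_force: 40.0
```

{"op": "send_rows", "data": {
  "commands": [
    [0,0.0128,0,-0.006,0,-0.043,-1],
    [0,0.0128,0,-0.006,0,-0.043,-1],
    [0,0.0128,0,-0.006,0,-0.043,-1]
  ]
}}

```text
clock: 22.28
ee_pos: [0.5429, 0.2614, 0.027]
ee_rot: [180.0, -4.5, -175.2]
wrist_force: [0.1, 0.6, -1.2]
gripper_width: 0.228
grasp_force: 40.0
```

{"op": "send_rows", "data": {
  "commands": [
    [0,0.0143,0,-0.007,0,-0.05,-1],
    [0,0.0143,0,-0.007,0,-0.05,-1],
    [0,0.0143,0,-0.007,0,-0.05,-1],
    [0,0.0143,0,-0.007,0,-0.05,-1],
    [0,0.0143,0,-0.007,0,-0.05,-1]
  ]
}}

```text
clock: 22.7
ee_pos: [0.5428, 0.2614, 0.0318]
ee_rot: [-180.0, -7.2, -175.2]
wrist_force: [0.6, -0.3, -1.6]
gripper_width: 0.225
grasp_force: 40.0
```

```bash
python3 - <<'E'
from fit import *
T=tcp(); p=optics.get_image('wrist'); M=camT(p,T)
r=silhouettes(p,'bar'); P=pts(p,M,r[0]['region']); a=np.radians(4.8)
x=P[:,0]*np.cos(a)+P[:,1]*np.sin(a)-.561; print(len(P),r[0]['confidence'])
for b in np.arange(-.11,.11,.02):
    k=P[(x>b)&(x<b+.02)]; 
    if len(k)>5: print(round(b,2),np.round(np.percentile(k[:,2],[50,90]),4))
cv2.imwrite('pics/tilt.png',p['img'])
E
```

```text
10015 0.83
-0.11 [0.0506 0.0516]
-0.09 [0.049  0.0503]
-0.07 [0.0465 0.0478]
-0.05 [0.044  0.0453]
-0.03 [0.0414 0.0427]
-0.01 [0.0396 0.0405]
0.01 [0.0362 0.0373]
```

View pics/tilt.png

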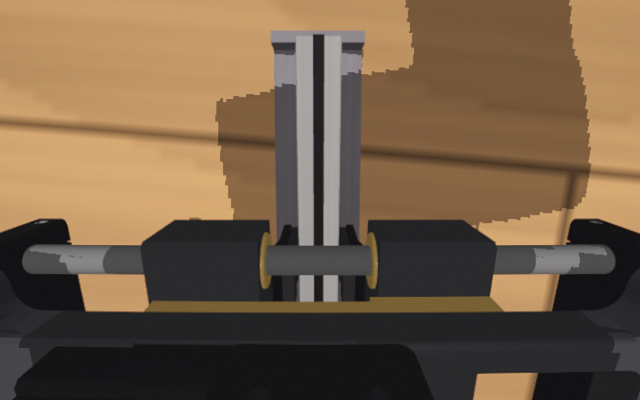

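Picture: the bar (column ~318, near end at row ~35) is held and tilted by 0.125 rad, with its near end at 30 mm, above the 17 mm lip. Draw it out.

{"op": "send_rows", "data": {
  "commands": [
    [0,0,0,0.15,0,0.019,-1],
    [0,0,0,0.3,0,0.038,-1],
    [0,0,0,0.45,0,0.057,-1],
    [0,0,0,0.595,0,0.075,-1],
    [0,0,0,0.595,0,0.075,-1],
    [0,0,0,0.595,0,0.075,-1]
  ]
}}

```text
clock: 23.3
ee_pos: [0.4836, 0.2566, 0.0322]
ee_rot: [-180.0, -7.2, -175.2]
wrist_force: [0.7, -0.3, -1.3]
gripper_width: 0.232
grasp_force: 40.0
```

{"op": "send_rows", "data": {
  "commands": [
    [0,0,0,0.025,0,-0.2,-1],
    [0,0,0,0.05,0,-0.4,-1],
    [0,0,0,0.113,0,-0.893,-1],
    [0,0,0,0.113,0,-0.893,-1],
    [0,0,0,0.113,0,-0.893,-1]
  ]
}}

```text
clock: 23.72
ee_pos: [0.488, 0.2575, 0.1254]
ee_rot: [179.9, -6.6, -175.2]
wrist_force: [-0.1, 0.4, -1.4]
gripper_width: 0.226
grasp_force: 40.0
```

{"op": "send_rows", "data": {
  "commands": [
    [0,-0.0398,0,0,0,0,-1],
    [0,-0.0398,0,0,0,0,-1],
    [0,-0.0398,0,0,0,0,-1],
    [0,-0.0398,0,0,0,0,-1]
  ]
}}

```text
clock: 24.05
ee_pos: [0.4842, 0.2565, 0.1214]
ee_rot: [-180.0, -0.2, -175.2]
wrist_force: [0.1, 0.0, -0.7]
gripper_width: 0.228
grasp_force: 40.0
```

```bash
python3 - <<'E'
from fit import *; from plan import *
T=tcp(); p=optics.get_image('wrist'); M=camT(p,T)
r=silhouettes(p,'bar'); P=pts(p,M,r[0]['region']); Q=(P-T[:3,3])@T[:3,:3]; k=Q[Q[:,2]<np.percentile(Q[:,2],50)+.01]
print(len(P),r[0]['confidence'],'tool-frame bar x max',np.round(np.percentile(Q,[1,50,99],0),4).tolist())
for b in np.arange(0,.12,.02):
    q=Q[(Q[:,0]>b)&(Q[:,0]<b+.02)]
    if len(q)>5: print(round(b,2),np.round(np.percentile(q[:,2],[10,50]),4),np.round(np.percentile(q[:,1],[1,99]),4))
F=[.6278,-.2672]
plan([([.52,.08,.15],140,-1,0),([.60,-.15,.15],90.1,-1,0),(F+[.13],90.1,-1,5),(F+[.05],90.1,-1,3),(F+[.0265],90.1,-1,4),(F+[.0265],90.1,-.25,4),(F+[.12],90.1,-.25,2)])
E
```

```text
10269 0.7 tool-frame bar x max [[-0.025, -0.0102, -0.0083], [0.0527, -0.0003, -0.0067], [0.0998, 0.0097, 0.1165]]
0.0 [-0.0075 -0.0067] [-0.0109  0.0095]
0.02 [-0.0075 -0.0066] [-0.0101  0.0098]
0.04 [-0.0076 -0.0068] [-0.01    0.0096]
0.06 [-0.0076 -0.0068] [-0.0099  0.0095]
0.08 [-0.0076 -0.0067] [-0.01    0.0095]
0.1 [-0.0064 -0.0056] [-0.0194  0.0193]
 rows=4 [0.0, 0.0, 0.1245, -0.105, -0.892, -0.137, -1]
 rows=4 [0.0, 0.0, 0.1244, -0.438, -0.785, -0.137, -1]
  -> at [0.52 0.08 0.15] [180.   0. 140.]
 rows=3 [0.0, 0.0, 0.0924, -0.697, -0.416, 0.0, -1]
 rows=3 [0.0, 0.0, 0.0924, -0.787, -0.199, 0.0, -1]
 rows=3 [0.0, 0.0, 0.0924, -0.81, 0.034, 0.0, -1]
  -> at [ 0.6  -0.15  0.15] [-180.      0.     90.11]
 rows=2 [0.0, 0.0, 0.0, -0.586, 0.138, 0.1, -1]
 rows=7 [0.0, 0.0, 0.0, -0.587, 0.138, 0.1, -1]
  -> at [ 0.6278 -0.2672  0.13  ] [-180.      0.     90.11]
 rows=5 [0.0, 0.0, 0.0, 0.0, 0.0, 0.8, -1]
  -> at [ 0.6278 -0.2672  0.05  ] [-180.      0.     90.11]
 rows=5 [0.0, 0.0, 0.0, 0.0, 0.0, 0.235, -1]
  -> at [ 0.6278 -0.2672  0.0265] [-180.      0.     90.11]
 rows=5 [0.0, 0.0, 0.0, 0.0, 0.0, 0.0, -0.25]
  -> at [ 0.6278 -0.2672  0.0265] [-180.      0.     90.11]
 rows=5 [0.0, 0.0, 0.0, 0.0, 0.0, -0.935, -0.25]
  -> at [ 0.6278 -0.2672  0.12  ] [-180.      0.     90.11]
```

{"op": "send_rows", "data": {
  "commands": [
    [0,0,0.1245,-0.105,-0.892,-0.137,-1],
    [0,0,0.1245,-0.105,-0.892,-0.137,-1],
    [0,0,0.1245,-0.105,-0.892,-0.137,-1],
    [0,0,0.1245,-0.105,-0.892,-0.137,-1]
  ]
}}

```text
clock: 24.48
ee_pos: [0.5042, 0.1661, 0.136]
ee_rot: [180.0, 0.1, 162.0]
wrist_force: [-0.3, -0.1, -1.3]
gripper_width: 0.228
grasp_force: 40.0
```

{"op": "send_rows", "data": {
  "commands": [
    [0,0,0.1244,-0.438,-0.785,-0.137,-1],
    [0,0,0.1244,-0.438,-0.785,-0.137,-1],
    [0,0,0.1244,-0.438,-0.785,-0.137,-1],
    [0,0,0.1244,-0.438,-0.785,-0.137,-1]
  ]
}}

```text
clock: 24.82
ee_pos: [0.5218, 0.0788, 0.1497]
ee_rot: [179.9, 0.1, 139.8]
wrist_force: [-0.5, 0.4, -1.6]
gripper_width: 0.226
grasp_force: 40.0
```

{"op": "send_rows", "data": {
  "commands": [
    [0,0,0.0924,-0.697,-0.416,0,-1],
    [0,0,0.0924,-0.697,-0.416,0,-1],
    [0,0,0.0924,-0.697,-0.416,0,-1]
  ]
}}

```text
clock: 25.07
ee_pos: [0.5509, -0.0003, 0.1496]
ee_rot: [179.8, 0.3, 123.3]
wrist_force: [0.7, 0.6, -1.7]
gripper_width: 0.226
grasp_force: 40.0
```

{"op": "send_rows", "data": {
  "commands": [
    [0,0,0.0924,-0.787,-0.199,0,-1],
    [0,0,0.0924,-0.787,-0.199,0,-1],
    [0,0,0.0924,-0.787,-0.199,0,-1]
  ]
}}

```text
clock: 25.32
ee_pos: [0.5778, -0.0777, 0.1495]
ee_rot: [179.7, 0.3, 106.6]
wrist_force: [0.8, 0.1, -1.0]
gripper_width: 0.226
grasp_force: 40.0
```

{"op": "send_rows", "data": {
  "commands": [
    [0,0,0.0924,-0.81,0.034,0,-1],
    [0,0,0.0924,-0.81,0.034,0,-1],
    [0,0,0.0924,-0.81,0.034,0,-1]
  ]
}}

```text
clock: 25.57
ee_pos: [0.6043, -0.1548, 0.1495]
ee_rot: [179.7, 0.3, 90.0]
wrist_force: [1.1, -0.1, -0.8]
gripper_width: 0.228
grasp_force: 40.0
```

{"op": "send_rows", "data": {
  "commands": [
    [0,0,0,-0.586,0.138,0.1,-1],
    [0,0,0,-0.586,0.138,0.1,-1]
  ]
}}

```text
clock: 25.73
ee_pos: [0.6152, -0.209, 0.1385]
ee_rot: [180.0, 0.0, 90.4]
wrist_force: [0.7, -0.2, -2.3]
gripper_width: 0.228
grasp_force: 40.0
```

{"op": "send_rows", "data": {
  "commands": [
    [0,0,0,-0.587,0.138,0.1,-1],
    [0,0,0,-0.587,0.138,0.1,-1],
    [0,0,0,-0.587,0.138,0.1,-1],
    [0,0,0,-0.587,0.138,0.1,-1],
    [0,0,0,-0.587,0.138,0.1,-1],
    [0,0,0,-0.587,0.138,0.1,-1],
    [0,0,0,-0.587,0.138,0.1,-1],
    [0,0,0,-0.587,0.138,0.1,-1]
  ]
}}

```text
clock: 26.4
ee_pos: [0.6277, -0.2653, 0.1298]
ee_rot: [-180.0, -0.0, 90.2]
wrist_force: [0.3, -0.2, -2.0]
gripper_width: 0.228
grasp_force: 40.0
```

{"op": "send_rows", "data": {
  "commands": [
    [0,0,0,0,0,0.3,-1],
    [0,0,0,0,0,0.6,-1],
    [0,0,0,0,0,0.8,-1],
    [0,0,0,0,0,0.8,-1],
    [0,0,0,0,0,0.8,-1],
    [0,0,0,0,0,0.8,-1]
  ]
}}

```text
clock: 26.9
ee_pos: [0.6287, -0.267, 0.051]
ee_rot: [179.9, 0.1, 90.1]
wrist_force: [0.6, -0.7, -0.8]
gripper_width: 0.226
grasp_force: 40.0
```

{"op": "send_rows", "data": {
  "commands": [
    [0,0,0,0,0,0.08,-1],
    [0,0,0,0,0,0.16,-1],
    [0,0,0,0,0,0.235,-1],
    [0,0,0,0,0,0.235,-1],
    [0,0,0,0,0,0.235,-1],
    [0,0,0,0,0,0.235,-1],
    [0,0,0,0,0,0.235,-1]
  ]
}}

```text
clock: 27.48
ee_pos: [0.6275, -0.2667, 0.026]
ee_rot: [-180.0, -0.0, 90.1]
wrist_force: [1.2, 0.3, -1.7]
gripper_width: 0.224
grasp_force: 40.0
```

{"op": "send_rows", "data": {
  "commands": [
    [0,0,0,0,0,0,-0.25],
    [0,0,0,0,0,0,-0.25],
    [0,0,0,0,0,0,-0.25],
    [0,0,0,0,0,0,-0.25],
    [0,0,0,0,0,0,-0.25]
  ]
}}

```text
clock: 27.9
ee_pos: [0.6278, -0.2669, 0.0263]
ee_rot: [180.0, 0.0, 90.1]
wrist_force: [-0.3, -0.7, -1.5]
gripper_width: 0.371
grasp_force: 0.0
```

{"op": "send_rows", "data": {
  "commands": [
    [0,0,0,0,0,-0.2,-0.25],
    [0,0,0,0,0,-0.5,-0.25],
    [0,0,0,0,0,-0.935,-0.25],
    [0,0,0,0,0,-0.935,-0.25],
    [0,0,0,0,0,-0.935,-0.25]
  ]
}}

```text
clock: 28.32
ee_pos: [0.6299, -0.2681, 0.1234]
ee_rot: [179.6, 0.2, 90.1]
wrist_force: [0.3, -0.4, -1.4]
gripper_width: 0.375
grasp_force: 0.0
```

```bash
python3 - <<'E'
from plan import *
plan([([.53,-.35,.25],90,1,4)])
E
```

```text
rows=3 [0.0, 0.0, 0.0003, -0.413, -0.49, -0.65, 1]
 rows=7 [0.0, 0.0, 0.0003, -0.413, -0.489, -0.65, 1]
  -> at [ 0.53 -0.35  0.25] [180.   0.  90.]
```

{"op": "send_rows", "data": {
  "commands": [
    [0,0,0.0003,-0.413,-0.49,-0.65,1],
    [0,0,0.0003,-0.413,-0.49,-0.65,1],
    [0,0,0.0003,-0.413,-0.49,-0.65,1]
  ]
}}

```text
clock: 28.57
ee_pos: [0.5774, -0.3115, 0.1875]
ee_rot: [179.9, 0.2, 90.0]
wrist_force: [0.8, -0.2, 0.4]
gripper_width: 0.518
grasp_force: 0.0
```

{"op": "send_rows", "data": {
  "commands": [
    [0,0,0.0003,-0.413,-0.489,-0.65,1],
    [0,0,0.0003,-0.413,-0.489,-0.65,1],
    [0,0,0.0003,-0.413,-0.489,-0.65,1],
    [0,0,0.0003,-0.413,-0.489,-0.65,1],
    [0,0,0.0003,-0.413,-0.489,-0.65,1],
    [0,0,0.0003,-0.413,-0.489,-0.65,1],
    [0,0,0.0003,-0.413,-0.489,-0.65,1]
  ]
}}

```text
clock: 29.15
ee_pos: [0.5299, -0.3477, 0.2471]
ee_rot: [-179.8, -0.2, 90.1]
wrist_force: [-0.4, -0.8, 0.2]
gripper_width: 0.977
grasp_force: 0.0
```

```bash
python3 - <<'E'
from fit import *
p,M,m=look('wF',['board','bar','blank','block','round_dog','square_dog'])
for q,z in (('board',.0122),('bar',.0322),('blank',.030),('block',.042)):
    for i in range(len(m.get(q,[]))):
        P=pts(p,M,m[q][i][1]);P=P[abs(P[:,2]-z)<.003]
        if len(P)>200: rep(q,P)
E
```

```text
board 0.82 24135 ztop 0.0132 topctr [ 0.5281 -0.2736  0.0121] rect [ 0.551  -0.2773] [0.1807 0.2574] 0.13
bar 0.91 3826 ztop 0.0332 topctr [ 0.6285 -0.2541  0.0322] rect [ 0.6288 -0.2648] [0.0213 0.2004] 0.21
blank 0.95 3550 ztop 0.0312 topctr [ 0.5526 -0.2652  0.0302] rect [ 0.5529 -0.2662] [0.0542 0.0794] 0.07
block 0.64 1319 ztop 0.0432 topctr [ 0.5514 -0.1989  0.0421] rect [ 0.5509 -0.1986] [0.0478 0.0239] 0.18
round_dog 0.57 345 ztop 0.0429 topctr [ 0.5507 -0.165   0.0421] rect [ 0.5509 -0.1657] [0.0186 0.0124] 1.34
square_dog 0.56 409 ztop 0.0427 topctr [ 0.5517 -0.3702  0.0419] rect [ 0.5514 -0.3707] [0.0202 0.0212] 0.56
board 24087 x [0.4613 0.6194] y [-0.4058 -0.1489] yaw from sides [0.32 0.51 0.21 0.21]
bar 3286 x [0.6188 0.6389] y [-0.3639 -0.1653] yaw from sides [ 0.4  -0.1  -4.26 -0.64]
blank 3489 x [0.5258 0.5796] y [-0.3058 -0.2267] yaw from sides [ 0.01 -0.14  0.23  0.14]
block 1106 x [0.5281 0.5745] y [-0.2104 -0.1872] yaw from sides [0.05 1.57 0.45 1.6 ]
```

View pics/wF.png

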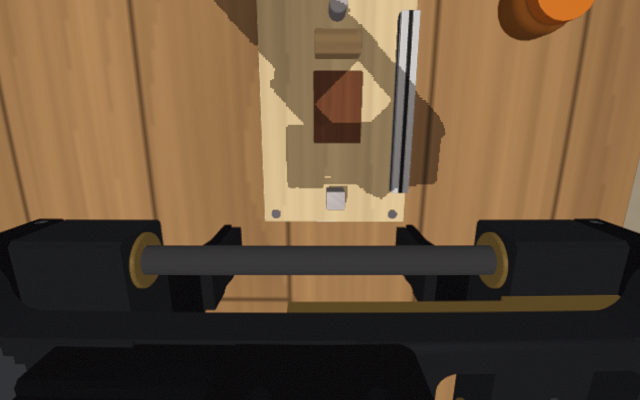

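```bash
python3 - <<'E'
from plan import *
W=[.6792,.0198]; Z=[.5508,-.2663]
plan([(W+[.12],90,1,4),(W+[.065],90,1,3),(W+[.042],90,1,4),(W+[.042],90,-1,9),(W+[.13],90,-1,2),(Z+[.15],90,-1,6),(Z+[.09],90,-1,4),(Z+[.0725],90,-1,4),(Z+[.0725],90,1,5),(Z+[.16],90,1,2)])
E
```

```text
rows=3 [0.0, 0.0, 0.0, 0.924, 0.373, 0.325, 1]
 rows=3 [0.0, 0.0, 0.0, 0.925, 0.373, 0.325, 1]
 rows=3 [0.0, 0.0, 0.0, 0.924, 0.373, 0.325, 1]
 rows=7 [0.0, 0.0, 0.0, 0.925, 0.373, 0.325, 1]
  -> at [0.6792 0.0198 0.12  ] [180.   0.  90.]
 rows=5 [0.0, 0.0, 0.0, 0.0, 0.0, 0.55, 1]
  -> at [0.6792 0.0198 0.065 ] [180.   0.  90.]
 rows=5 [0.0, 0.0, 0.0, 0.0, 0.0, 0.23, 1]
  -> at [0.6792 0.0198 0.042 ] [180.   0.  90.]
 rows=10 [0.0, 0.0, 0.0, 0.0, 0.0, 0.0, -1]
  -> at [0.6792 0.0198 0.042 ] [180.   0.  90.]
 rows=5 [0.0, 0.0, 0.0, 0.0, 0.0, -0.88, -1]
  -> at [0.6792 0.0198 0.13  ] [180.   0.  90.]
 rows=3 [0.0, 0.0, 0.0, -0.954, -0.428, -0.067, -1]
 rows=3 [0.0, 0.0, 0.0, -0.954, -0.428, -0.066, -1]
 rows=9 [0.0, 0.0, 0.0, -0.953, -0.428, -0.067, -1]
  -> at [ 0.5508 -0.2663  0.15  ] [180.   0.  90.]
 rows=6 [0.0, 0.0, 0.0, 0.0, 0.0, 0.6, -1]
  -> at [ 0.5508 -0.2663  0.09  ] [180.   0.  90.]
 rows=5 [0.0, 0.0, 0.0, 0.0, 0.0, 0.175, -1]
  -> at [ 0.5508 -0.2663  0.0725] [180.   0.  90.]
 rows=6 [0.0, 0.0, 0.0, 0.0, 0.0, 0.0, 1]
  -> at [ 0.5508 -0.2663  0.0725] [180.   0.  90.]
 rows=5 [0.0, 0.0, 0.0, 0.0, 0.0, -0.875, 1]
  -> at [ 0.5508 -0.2663  0.16  ] [180.   0.  90.]
```

The picture shows block (338,42), blank (338,105), square dog (336,198) and bar (405,100), all square with the board. Next the weight.

{"op": "send_rows", "data": {
  "commands": [
    [0,0,0,0.924,0.373,0.325,1],
    [0,0,0,0.924,0.373,0.325,1],
    [0,0,0,0.924,0.373,0.325,1]
  ]
}}

```text
clock: 29.75
ee_pos: [0.5672, -0.2534, 0.2157]
ee_rot: [-179.9, -0.2, 90.0]
wrist_force: [-0.6, 0.5, -0.1]
gripper_width: 0.997
grasp_force: 0.0
```

{"op": "send_rows", "data": {
  "commands": [
    [0,0,0,0.925,0.373,0.325,1],
    [0,0,0,0.925,0.373,0.325,1],
    [0,0,0,0.925,0.373,0.325,1]
  ]
}}

```text
clock: 30.0
ee_pos: [0.6047, -0.1603, 0.1832]
ee_rot: [-179.9, -0.2, 90.1]
wrist_force: [-0.7, -0.2, 0.4]
gripper_width: 1.0
grasp_force: 0.0
```

{"op": "send_rows", "data": {
  "commands": [
    [0,0,0,0.924,0.373,0.325,1],
    [0,0,0,0.924,0.373,0.325,1],
    [0,0,0,0.924,0.373,0.325,1]
  ]
}}

```text
clock: 30.25
ee_pos: [0.6421, -0.0679, 0.1507]
ee_rot: [-179.9, -0.1, 90.1]
wrist_force: [-0.5, -0.5, 0.1]
gripper_width: 0.999
grasp_force: 0.0
```

{"op": "send_rows", "data": {
  "commands": [
    [0,0,0,0.925,0.373,0.325,1],
    [0,0,0,0.925,0.373,0.325,1],
    [0,0,0,0.925,0.373,0.325,1],
    [0,0,0,0.925,0.373,0.325,1],
    [0,0,0,0.925,0.373,0.325,1],
    [0,0,0,0.925,0.373,0.325,1],
    [0,0,0,0.925,0.373,0.325,1]
  ]
}}

```text
clock: 30.83
ee_pos: [0.6791, 0.0189, 0.1202]
ee_rot: [180.0, 0.0, 89.9]
wrist_force: [-0.3, 0.6, -0.0]
gripper_width: 1.001
grasp_force: 0.0
```

{"op": "send_rows", "data": {
  "commands": [
    [0,0,0,0,0,0.25,1],
    [0,0,0,0,0,0.55,1],
    [0,0,0,0,0,0.55,1],
    [0,0,0,0,0,0.55,1],
    [0,0,0,0,0,0.55,1]
  ]
}}

```text
clock: 31.25
ee_pos: [0.6798, 0.0192, 0.0659]
ee_rot: [179.9, 0.0, 89.9]
wrist_force: [0.7, -0.4, -0.2]
gripper_width: 0.999
grasp_force: 0.0
```

{"op": "send_rows", "data": {
  "commands": [
    [0,0,0,0,0,0.1,1],
    [0,0,0,0,0,0.18,1],
    [0,0,0,0,0,0.23,1],
    [0,0,0,0,0,0.23,1],
    [0,0,0,0,0,0.23,1]
  ]
}}

```text
clock: 31.67
ee_pos: [0.6787, 0.0204, 0.0411]
ee_rot: [-179.9, -0.0, 90.0]
wrist_force: [0.2, -0.1, 0.1]
gripper_width: 1.003
grasp_force: 0.0
```

{"op": "send_rows", "data": {
  "commands": [
    [0,0,0,0,0,0,-1],
    [0,0,0,0,0,0,-1],
    [0,0,0,0,0,0,-1],
    [0,0,0,0,0,0,-1],
    [0,0,0,0,0,0,-1],
    [0,0,0,0,0,0,-1],
    [0,0,0,0,0,0,-1],
    [0,0,0,0,0,0,-1],
    [0,0,0,0,0,0,-1],
    [0,0,0,0,0,0,-1],
    [0,0,0,0,0,0,-1],
    [0,0,0,0,0,0,-1]
  ],
  "grip_force": 50
}}

```text
clock: 32.67
ee_pos: [0.679, 0.0203, 0.0415]
ee_rot: [-180.0, 0.0, 90.0]
wrist_force: [0.0, 0.8, -0.0]
gripper_width: 0.257
grasp_force: 50.0
```

{"op": "send_rows", "data": {
  "commands": [
    [0,0,0,0,0,-0.2,-1],
    [0,0,0,0,0,-0.5,-1],
    [0,0,0,0,0,-0.88,-1],
    [0,0,0,0,0,-0.88,-1],
    [0,0,0,0,0,-0.88,-1]
  ]
}}

```text
clock: 33.08
ee_pos: [0.6804, 0.0202, 0.1314]
ee_rot: [179.7, 0.0, 90.0]
wrist_force: [-0.2, 0.1, -5.7]
gripper_width: 0.257
grasp_force: 50.0
```

```bash
python3 - <<'E'
from fit import *
T=tcp(); p=optics.get_image('wrist'); M=camT(p,T); cv2.imwrite('pics/wW.png',p['img'])
for d in silhouettes(p,'weight')[:2]:
    Q=(pts(p,M,d['region'])-T[:3,3])@T[:3,:3]
    if len(Q): print(d['confidence'],len(Q),np.round(np.percentile(Q,[1,50,99],0),4).tolist())
E
```

```text
0.56 2440 [[-0.0114, -0.0148, -0.0092], [0.0128, 0.0019, 0.0132], [0.0211, 0.0192, 0.0398]]
```

View pics/wW.png

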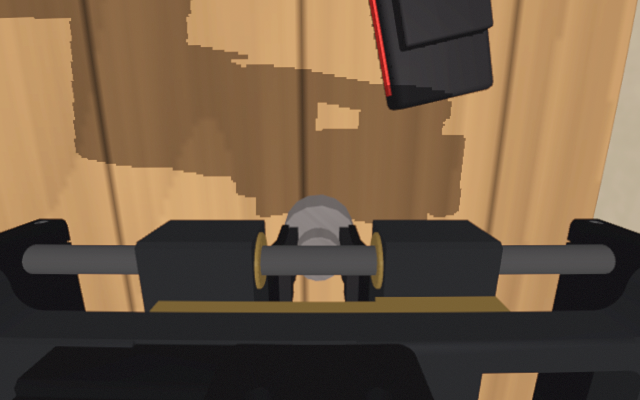

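The weight is held upright by its knob at (318,240); the lifted load reads 5.7 N. Place it.

{"op": "send_rows", "data": {
  "commands": [
    [0,0,0,-0.954,-0.428,-0.067,-1],
    [0,0,0,-0.954,-0.428,-0.067,-1],
    [0,0,0,-0.954,-0.428,-0.067,-1]
  ]
}}

```text
clock: 33.43
ee_pos: [0.6322, -0.0776, 0.1331]
ee_rot: [-179.5, 0.0, 90.0]
wrist_force: [-0.1, 0.0, -5.1]
gripper_width: 0.259
grasp_force: 50.0
```

{"op": "send_rows", "data": {
  "commands": [
    [0,0,0,-0.954,-0.428,-0.066,-1],
    [0,0,0,-0.954,-0.428,-0.066,-1],
    [0,0,0,-0.954,-0.428,-0.066,-1]
  ]
}}

```text
clock: 33.68
ee_pos: [0.5897, -0.1737, 0.1401]
ee_rot: [-179.6, -0.0, 89.9]
wrist_force: [1.0, 0.8, -4.8]
gripper_width: 0.258
grasp_force: 50.0
```

{"op": "send_rows", "data": {
  "commands": [
    [0,0,0,-0.953,-0.428,-0.067,-1],
    [0,0,0,-0.953,-0.428,-0.067,-1],
    [0,0,0,-0.953,-0.428,-0.067,-1],
    [0,0,0,-0.953,-0.428,-0.067,-1],
    [0,0,0,-0.953,-0.428,-0.067,-1],
    [0,0,0,-0.953,-0.428,-0.067,-1],
    [0,0,0,-0.953,-0.428,-0.067,-1],
    [0,0,0,-0.953,-0.428,-0.067,-1],
    [0,0,0,-0.953,-0.428,-0.067,-1]
  ]
}}

```text
clock: 34.43
ee_pos: [0.5509, -0.2644, 0.1491]
ee_rot: [-180.0, -0.0, 90.1]
wrist_force: [-0.4, 0.4, -4.1]
gripper_width: 0.261
grasp_force: 50.0
```

{"op": "send_rows", "data": {
  "commands": [
    [0,0,0,0,0,0.2,-1],
    [0,0,0,0,0,0.4,-1],
    [0,0,0,0,0,0.6,-1],
    [0,0,0,0,0,0.6,-1],
    [0,0,0,0,0,0.6,-1],
    [0,0,0,0,0,0.6,-1]
  ]
}}

```text
clock: 34.93
ee_pos: [0.5515, -0.2658, 0.0904]
ee_rot: [179.9, 0.1, 90.0]
wrist_force: [-0.4, -0.2, -5.5]
gripper_width: 0.259
grasp_force: 50.0
```

{"op": "send_rows", "data": {
  "commands": [
    [0,0,0,0,0,0.06,-1],
    [0,0,0,0,0,0.12,-1],
    [0,0,0,0,0,0.175,-1],
    [0,0,0,0,0,0.175,-1],
    [0,0,0,0,0,0.175,-1],
    [0,0,0,0,0,0.175,-1]
  ]
}}

```text
clock: 35.43
ee_pos: [0.5505, -0.2657, 0.072]
ee_rot: [-180.0, -0.0, 90.0]
wrist_force: [0.2, 0.1, -6.0]
gripper_width: 0.258
grasp_force: 50.0
```

{"op": "send_rows", "data": {
  "commands": [
    [0,0,0,0,0,0,1],
    [0,0,0,0,0,0,1],
    [0,0,0,0,0,0,1],
    [0,0,0,0,0,0,1],
    [0,0,0,0,0,0,1],
    [0,0,0,0,0,0,1],
    [0,0,0,0,0,0,1],
    [0,0,0,0,0,0,1]
  ]
}}

```text
clock: 36.1
ee_pos: [0.5507, -0.2658, 0.0722]
ee_rot: [180.0, 0.0, 90.0]
wrist_force: [-0.6, -0.7, -0.4]
gripper_width: 0.779
grasp_force: 0.0
```

{"op": "send_rows", "data": {
  "commands": [
    [0,0,0,0,0,-0.3,1],
    [0,0,0,0,0,-0.6,1],
    [0,0,0,0,0,-0.875,1],
    [0,0,0,0,0,-0.875,1],
    [0,0,0,0,0,-0.875,1]
  ]
}}

```text
clock: 36.52
ee_pos: [0.5517, -0.2665, 0.1615]
ee_rot: [179.8, 0.2, 90.0]
wrist_force: [-0.6, 0.5, 0.1]
gripper_width: 0.994
grasp_force: 0.0
```

{"op": "send_rows", "data": {
  "commands": [
    [0,0,0,-0.85,-0.2,-0.9,1],
    [0,0,0,-0.85,-0.2,-0.9,1],
    [0,0,0,-0.85,-0.2,-0.9,1],
    [0,0,0,-0.85,-0.2,-0.9,1],
    [0,0,0,-0.85,-0.2,-0.9,1],
    [0,0,0,-0.85,-0.2,-0.9,1],
    [0,0,0,-0.85,-0.2,-0.9,1]
  ]
}}

```text
clock: 37.1
ee_pos: [0.5296, -0.3487, 0.2469]
ee_rot: [-179.8, -0.2, 90.0]
wrist_force: [-0.4, -0.5, -0.3]
gripper_width: 0.997
grasp_force: 0.0
```

```bash
python3 - <<'E'
from fit import *
p,M,m=look('wG',['board','bar','blank','block','weight'])
for q,z in (('bar',.0322),('blank',.030),('block',.042)):
    P=pts(p,M,m[q][0][1]);P=P[abs(P[:,2]-z)<.003]; rep(q,P)
p,M,m2=look('sG',['weight','jar','battery'],'side')
E
```

```text
board 0.78 24144 ztop 0.0132 topctr [ 0.5285 -0.2747  0.0122] rect [ 0.5511 -0.2783] [0.1803 0.2575] 0.23
board 0.64 1410 ztop 0.0432 topctr [ 0.5508 -0.1988  0.0422] rect [ 0.5511 -0.1987] [0.0239 0.049 ] 89.82
bar 0.65 3974 ztop 0.0333 topctr [ 0.6284 -0.2541  0.0323] rect [ 0.6288 -0.2647] [0.0214 0.1998] 0.14
blank 0.69 2145 ztop 0.0312 topctr [ 0.55   -0.2617  0.0302] rect [ 0.5527 -0.266 ] [0.0547 0.0792] 0.03
blank 0.46 1403 ztop 0.0432 topctr [ 0.5508 -0.1988  0.0422] rect [ 0.5511 -0.1987] [0.0239 0.049 ] 89.82
block 0.72 1370 ztop 0.0432 topctr [ 0.5508 -0.1988  0.0422] rect [ 0.551  -0.1987] [0.0239 0.0489] 89.8
weight 0.96 1434 ztop 0.0806 topctr [ 0.5519 -0.2667  0.0802] rect [ 0.5522 -0.2668] [0.0227 0.0227] 0.63
weight 0.22 1394 ztop 0.0432 topctr [ 0.5508 -0.1988  0.0422] rect [ 0.5511 -0.1987] [0.0239 0.049 ] 89.8
bar 3284 x [0.6188 0.6387] y [-0.3643 -0.1652] yaw from sides [ 0.43 -0.33 -0.19  0.61]
blank 2071 x [0.5253 0.5795] y [-0.3055 -0.2265] yaw from sides [-0.06  0.47  0.21  0.15]
block 1162 x [0.5266 0.5751] y [-0.2104 -0.187 ] yaw from sides [0.   1.77 0.01 0.21]
weight 0.64 190 ztop 0.0783 topctr [ 0.5483 -0.2609  0.0785] rect [ 0.5472 -0.2631] [0.0199 0.021 ] 72.52
weight 0.42 587 ztop 0.0654 topctr [ 0.7673 -0.1485  0.0645] rect [ 0.7671 -0.1486] [0.0576 0.0656] 14.72
jar 0.64 563 ztop 0.0653 topctr [ 0.7674 -0.1464  0.0645] rect [ 0.7674 -0.149 ] [0.0596 0.0618] 77.04
battery 0.73 1315 ztop 0.0585 topctr [0.7593 0.1731 0.0579] rect [0.76   0.1721] [0.0612 0.0613] 14.75
```

View pics/wG.png

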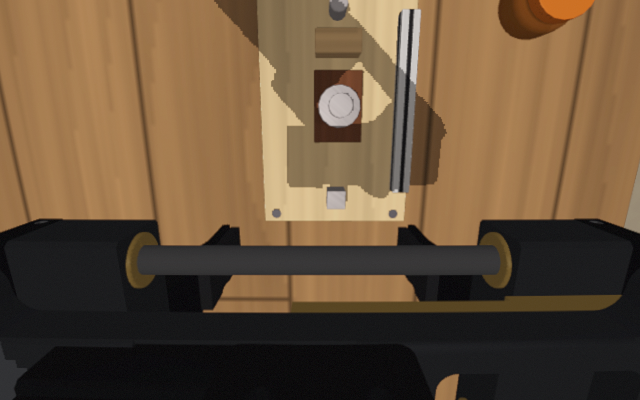

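The weight stands on the blank at (338,105); the block (338,42) and bar (405,100) are unmoved. Everything measures within about 2 mm of its target.

```bash
python3 -c "
from station import env; print(env.hand_in())"
```

```text
the job is handed in; nothing more can be done
None
```

The layout is done and handed in at about 37 s of the 99 s: blank, block, bar and weight were placed in the order asked, each measured within about 2 mm of its target, and the jar and battery were not touched.

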